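# Clear the gluing jig, then seat the blank and close the jaw

### The arm

A 6-joint arm with a two-finger parallel gripper is mounted at the origin on the work surface. World frame = base frame: x ahead of the robot, y to its left, z up, the work surface at z = 0. Lengths are in m, angles in rad, forces in N, time in s.
With the tool pointing down it reaches from about 0.35 to 0.925 m from the base axis. Payload 6.4 kg.
Tool frame: the origin (TCP) lies midway between the tips of the shut fingers; the grasp point (between the pads) lies 19 mm behind it; x points along the fingers, y is the direction in which the jaws open and shut, and the axes are right-handed (so a half turn about x gives the same grasp; the last joint's range is limited). The gripper opens to 85 mm and grips with 20 to 120 N. Pads are 22 mm wide; open, the fingers measure 114 mm over their backs; the gripper's body (76 mm by 85 mm) begins 54 mm behind the grasp point. The pads swing forward as they close: fully open they stand 13 mm farther back than shut.
Start: joints at [-1.469, 0.245, 1.558, -0, 1.339, -0.174], TCP at [0.177, -0.625, 0.231] pointing down, gripper open.
Joint ranges: [-3.13, 3.13], [-1.02, 2.26], [0.13, 2.54], [-0.95, 4.09], [0.21, 2.88], [-2.74, 2.74]. Speed limits (rad/s): [2.57, 2.57, 3.14, 3.14, 3.14, 3.14].

### API

Orientations are given as a rotation vector (axis times angle).
In Python, from cell import get_obs, capture, camera_model, close_job gives the robot as it stands.
- The arm moves only by the tool send_rows, never from a script. Its argument "moves" is a list that holds one entry, the list of rows, each a list of 7 numbers: the shift along the tool's x, y, z in m, then the turn, a rotation vector about the tool's x, y, z in units of 6 degrees (1.0 is 6 degrees), then the closure, from 0 (fully open) to 1 (shut). A call has 1 to 20 rows; each row shifts and turns the commanded pose from where the row before left it, along the tool's axes as they then stand; what a row does not reach is not made up. A row lasts 1/10 s, in which the tool goes at most 50 mm and 8.59 degrees, less where a joint would pass 70% of its speed; a pose out of reach is approached as far as the arm can. A call with a gripper value outside its range is refused whole. The fingers move at their own pace and stop on an object; "grip_force" is the grip in N (left out, the last holds). Time passes only in rows, so rows that do not move let the fingers close. It gives the time, the measured TCP pose, the force and the opening at its end, in the units of the state.
- get_obs(): the state, without advancing time (a new reading comes with each control period).
- capture(name): name is "scene" or "top" or "wrist"; returns the picture (384x512x3 uint8, red, green, blue); there is no depth.
- camera_model(name): a dict with "fx", "fy", "cx", "cy" (pixels), "cam_to_world" (4x4, takes a point from camera to world coordinates). Camera axes: x right, y down, z forward; pixel columns grow to the right and rows downward; lengths in m; the calibration is good to about 2 mm. A picture is of the moment at which its call begins: read the wrist's pose just before it. camera_model takes no time and is no camera call; for the wrist camera it gives the pose at the moment of the call.
- close_job(): hands the job in, once; it reports no verdict.
The state is a dict: "time": time; "joint_positions": joint angles; "joint_vel": joint speeds; "joint_efforts": joint torques, N m; "tool_pos": TCP position; "ee_rot": TCP orientation; "force": force on the tool from outside, world axes, zero at the start; "torque": the same for the moment, N m; "gripper_width": opening from 0.0 (shut) to 1.0 (fully open).
Only numpy, scipy, OpenCV 4.12 (cv2) and the standard library are available. Lean on these libraries where they do the work, as an engineer would, in place of code of your own. Each camera call takes 0.05 s, during which the arm holds its last target.

### The job

Get the gluing jig ready for the wide wooden blank that lies in it. First clear the jig: stand the turned figure upright in the free room on the board of finished figures, and lay the light offcut stick flat on the floor of the scrap tray. Then push the blank (slide it, do not lift it) square and flush against the back fence, and slide the jaw over until it presses the blank home into the corner of the two fences and stays snug against it; knock nothing over and leave the two finished figures and the glue bottle where they are.

Things in the scene. Friction and masses are not known exactly. Their poses are not given: they have to be found in the camera images.
- jig: Gluing jig fixed to the bench: plywood base 360 x 340 x 15 mm with two wooden fences, each 25 mm thick and rising 30 mm above the base's top. Origin: centre of its underside. Its x axis points to the back fence (inner face at x = +155 mm, along the whole y length), its y axis to the side fence (inner face at y = +145 mm). The base's top is at z = 15 mm. The -x and -y sides are open.
- corner (a point): The inner corner where the two fences meet, at the level of the base's top (jig frame x +155, y +145, z 15 mm); axes as the jig.
- jaw (a joint): Travel in m of the jig's sliding jaw, a dark wooden bar 100 (jig x) x 25 (jig y) x 50 mm tall, standing on the base and centred at jig x = +95 mm. 0 = fully open (pressing face at jig y = -130 mm); grows as the jaw moves along the jig's +y towards the side fence. Friction of about 4 N plus some drag; it stays where it is left. With the blank home against the side fence it stops at about 0.180 m.
- jaw_face (a point): Centre of the jaw's pressing face (the face towards the side fence), 26 mm below the jaw's top, 40 mm above the bench; axes as the jig.
- jaw_back (a point): Centre of the jaw's outer face (on the -y side, where it can be pushed), 25 mm behind jaw_face, 40 mm above the bench.
- blank: Laminated mid-brown wooden block, 120 (its x) x 95 (its y) x 45 mm tall, about 0.33 kg, lying on the jig's base: too wide to grip, to be pushed. Origin: centre of its underside. Its x axis is roughly along the jig's x. Home: its 120 mm sides along the jig's x, +x face on the back fence and +y face on the side fence, so its centre is at jig x +95, y +97.5 mm.
- figure: Dark turned wooden figure, a plain egg-like bullet 96 mm tall, about 0.13 kg: base 48 mm wide, 54 mm wide at 30 mm height, 52 mm at 60 mm, 42 mm at 80 mm, round top. It stands on the jig's base in the blank's way to the back fence. Origin: centre of its underside, z up.
- offcut: Light wooden stick 130 (its x) x 30 x 30 mm, about 0.08 kg, lying on the jig's base in the jaw's way. Origin: centre of its underside.
- offcut_center (a point): Centre of the offcut stick.
- board: Board of finished figures, fixed on the bench: 300 (its x) x 100 x 12 mm. Origin: centre of its underside. Two finished figures stand on its middle line; the room for the third one, between them or beside them, varies.
- squat: Finished turned figure on the board, mid-brown, 52 mm wide, 85 mm tall, with a waist. Origin: centre of its underside. Leave alone.
- pawn: Finished turned figure on the board, dark, pawn-like, 46 mm wide at the foot, 86 mm tall. Origin: centre of its underside. Leave alone.
- tray: Open plywood scrap tray fixed on the bench: 200 (its x) x 170 x 45 mm high outside, walls and floor 6 mm. Origin: centre of its underside.
- scrap: Dark scrap stick 120 x 25 x 22 mm that already lies in the tray along the tray's x, in its +y half. Origin: centre of its underside.
- glue: White glue bottle, 56 mm wide, 150 mm tall, standing on the bench beyond the tray. Origin: centre of its underside. Leave alone.

How it is judged:
On the way, in this order (a step that is already met when the one before it is completed fails the run):
1. the jig is cleared: the figure stands upright on the board and the offcut lies flat in the tray, both let go (x of figure in the frame of board between -0.14 and 0.14 m and y of figure in the frame of board between -0.045 and 0.045 m and z of figure in the frame of board between 0.005 and 0.017 m and angle between figure's own z axis and vertical below 0.1 rad and linear speed of each of figure, offcut below 0.03 m/s and x of offcut_center in the frame of tray between -0.094 and 0.094 m and y of offcut_center in the frame of tray between -0.079 and 0.079 m and z of offcut_center in the frame of tray below 0.03 m and contact force between the fingers and figure below 0.2 N and contact force between the fingers and offcut below 0.2 N), for 0.2 s.
2. the blank has been pushed square against the back fence (x of blank in the frame of jig above 0.092 m and angle between the x axis of blank and the x axis of jig, either way round below 0.04 rad), for 0.1 s.
3. the blank is home in the corner and the jaw is closed against it (all of step 2 and x of blank in the frame of jig below 0.099 m and y of blank in the frame of jig between 0.0945 and 0.102 m and angle between blank's own z axis and vertical below 0.04 rad and value of joint jaw above 0.1765 m and y of blank in the frame of jaw_face below 0.051 m), for 0.2 s.
At the end, for the whole second after the job is handed in: Blank home in the corner: within 3 mm of the back fence and of the side fence, square within 0.04 rad, flat on the base; the jaw's face within 3.5 mm of the blank; the figure upright (0.1 rad) on the board of finished figures; the offcut lying on the tray's floor; all at rest (all of step 3 and x of figure in the frame of board between -0.14 and 0.14 m and y of figure in the frame of board between -0.045 and 0.045 m and z of figure in the frame of board between 0.005 and 0.017 m and angle between figure's own z axis and vertical below 0.1 rad and linear speed of each of figure, offcut below 0.03 m/s and x of offcut_center in the frame of tray between -0.094 and 0.094 m and y of offcut_center in the frame of tray between -0.079 and 0.079 m and z of offcut_center in the frame of tray below 0.03 m and linear speed of blank below 0.02 m/s); the robot touches nothing.
It fails at once if the figure is knocked over (tilted more than 0.6 rad) (angle between figure's own z axis and vertical above 0.6 rad).
It fails at once if the blank is lifted or tipped instead of slid (height (world z) of blank above 0.03 m or angle between blank's own z axis and vertical above 0.2 rad).
It fails at once if a finished figure is moved more than 15 mm or knocked over (distance of any of squat, pawn from where it was at the start of the episode above 0.015 m or angle between any of squat, pawn's own z axis and vertical above 0.5 rad).
It fails at once if the glue bottle is moved more than 15 mm (distance of glue from where it was at the start of the episode above 0.015 m).
It also fails if it takes over 72 s, if anything falls off the work surface, if the arm or the gripper's body presses on something with over 40 N, if the wrist force passes 120 N, or if a joint passes its speed limit or range.

## Working session

There is one attempt and no reset: what is moved stays moved. The work goes in short steps, Python scripts to look and compute and a tool call to move; the robot and the scene stay as the last step left them, time stands still between calls to the robot, and variables do not carry over. Pictures are saved under pics/ and viewed, and the job is handed in when it is done.

Besides the shell and the picture viewer there is one more tool, called after "Request:" as a command line: name --argument value ..., lists and objects as JSON in quotes. send_rows: Moves the arm, as the interface text tells. Its arguments: {"type":"object","properties":{"moves":{"type":"array","items":{"type":"array","items":{"type":"array","items":{"type":"number"}}}},"grip_force":{"type":"number"}},"required":["moves"]}

```bash
mkdir -p pics; ls; python3 - <<'E'
from cell import *
import cv2
print(get_obs())
for n in ("scene","top"):
    im=capture(n); cv2.imwrite(f"pics/{n}0.png",cv2.cvtColor(im,cv2.COLOR_RGB2BGR)); print(n,camera_model(n))
E
```

```text
pics
{'time': 0.0, 'joint_positions': array([-1.46910527e+00,  2.45823681e-01,  1.55901916e+00, -1.12307321e-05,
        1.33869924e+00, -1.74075355e-01]), 'joint_vel': array([ 0.0012926 , -0.00069158,  0.00083018,  0.00193407, -0.0002815 ,
       -0.00020419]), 'joint_efforts': array([ 5.20551166e-04, -4.29511034e+01, -3.26126575e+01, -1.58238067e-04,
        5.44387673e-03,  5.53874173e-06]), 'tool_pos': array([ 0.17694554, -0.62486974,  0.23017141]), 'ee_rot': array([ 2.07471282,  0.28992955, -2.07458795]), 'force': array([-0.21390503,  0.67457364,  0.15877414]), 'torque': array([ 0.07157884,  0.00448809, -0.01165162]), 'gripper_width': 1.0066531542080324}
scene {'fx': 435.472317961456, 'fy': 435.472317961456, 'cx': 257.651084371252, 'cy': 189.90499642658955, 'cam_to_world': array([[ 0.69584521,  0.36361878, -0.61933902,  1.30506444],
       [ 0.71807346, -0.36790008,  0.59077918, -0.72586356],
       [-0.01303647, -0.85582178, -0.5171065 ,  0.69149899],
       [ 0.        ,  0.        ,  0.        ,  1.        ]])}
top {'fx': 444.80191917848794, 'fy': 444.80191917848794, 'cx': 255.2403241078518, 'cy': 184.4603336978829, 'cam_to_world': array([[ 0.00686197, -0.99082486,  0.13497784,  0.41573501],
       [-0.99961679, -0.00317677,  0.02749869, -0.03579851],
       [-0.02681759, -0.13511481, -0.99046696,  1.23649716],
       [ 0.        ,  0.        ,  0.        ,  1.        ]])}
```

```bash
python3 - <<'E'
import cv2
for n in ("scene","top"):
    im=cv2.imread(f"pics/{n}0.png"); cv2.imwrite(f"pics/{n}0b.png",cv2.resize(im,(800,600),interpolation=cv2.INTER_CUBIC))
E
```

```text
(no output)
```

View pics/scene0b.png

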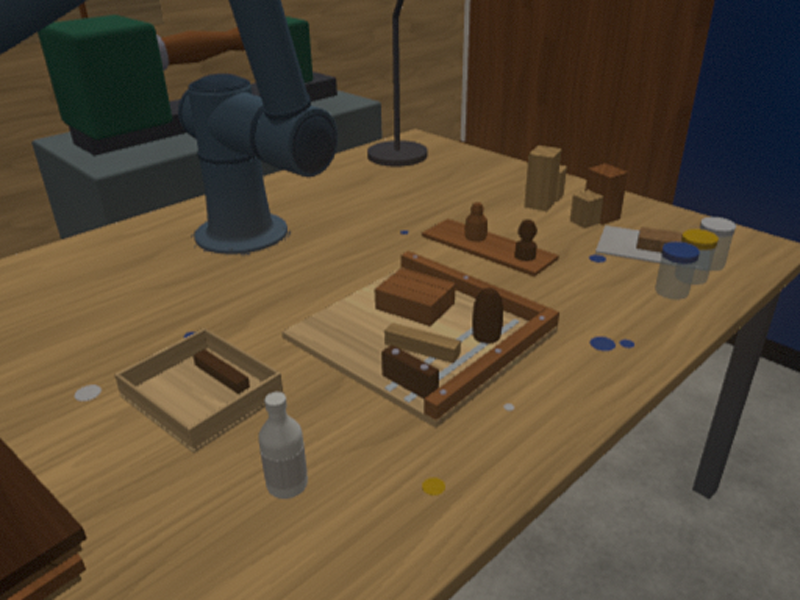

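View pics/top0b.png

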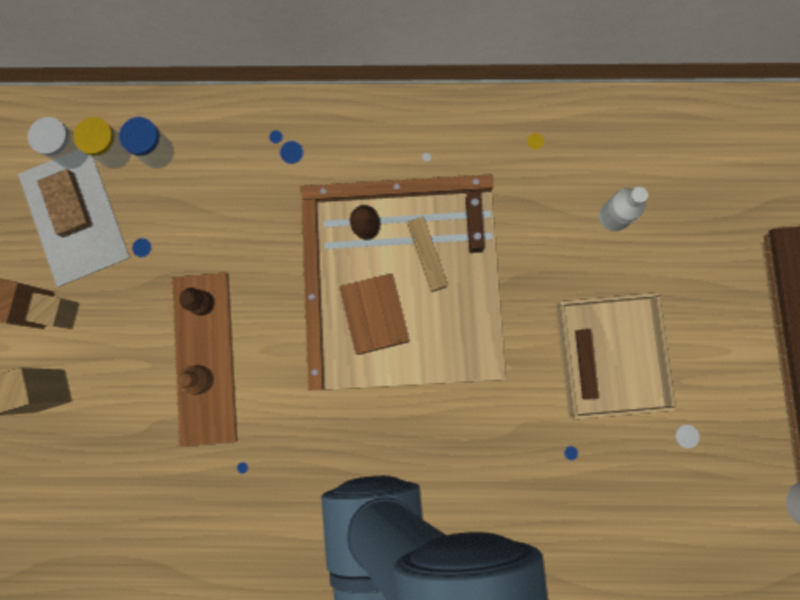

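Top view: jig at the centre (x axis up in the picture, side fence on the left), board on the left, tray on the right. I'll enlarge crops for measuring.

```bash
python3 - <<'E'
import cv2,numpy as np
im=cv2.imread("pics/top0.png")
def crop(n,x0,y0,w,h,s):
    c=cv2.resize(im[y0:y0+h,x0:x0+w],None,fx=s,fy=s,interpolation=cv2.INTER_CUBIC)
    for k in range(0,w,20): cv2.putText(c,str(x0+k),(k*s,10),0,.35,(0,255,255),1); cv2.line(c,(k*s,12),(k*s,18),(0,255,255),1)
    for k in range(0,h,20): cv2.putText(c,str(y0+k),(0,k*s+4),0,.35,(255,255,0),1)
    cv2.imwrite(f"pics/{n}.png",c)
crop("c_jig",185,105,145,150,4)
crop("c_board",100,165,60,130,4)
crop("c_tray",345,110,100,165,3)
E
```

```text
(no output)
```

View pics/c_jig.png

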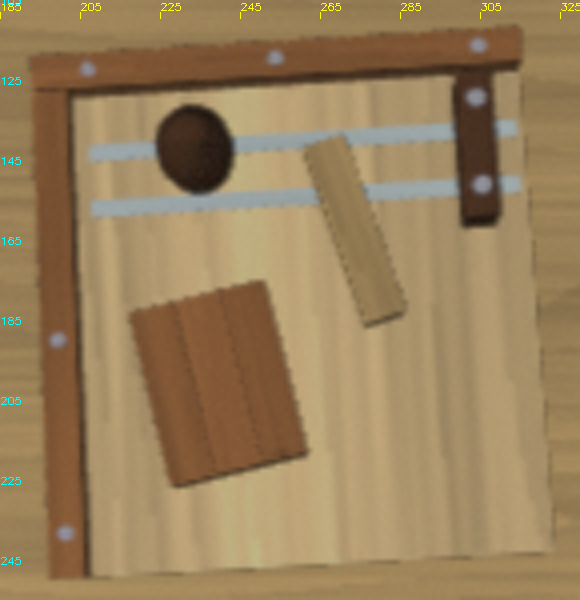

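View pics/c_board.png

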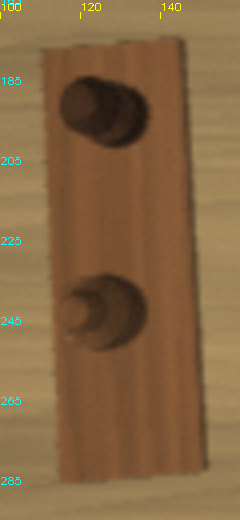

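View pics/c_tray.png

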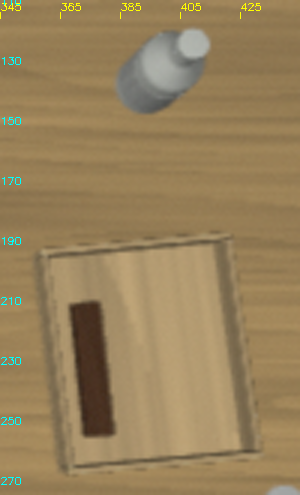

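```bash
cat > h.py <<'E'
import numpy as np, cv2
from cell import *
def ray(cam,u,v,z):
    m=camera_model(cam) if isinstance(cam,str) else cam
    T=m["cam_to_world"]; d=T[:3,:3]@np.array([(u-m["cx"])/m["fx"],(v-m["cy"])/m["fy"],1]); o=T[:3,3]
    return o+d*(z-o[2])/d[2]
def proj(cam,p):
    m=camera_model(cam) if isinstance(cam,str) else cam
    q=np.linalg.inv(m["cam_to_world"])@np.r_[p,1]; return np.array([m["fx"]*q[0]/q[2]+m["cx"],m["fy"]*q[1]/q[2]+m["cy"]])
def rect(pts,z,cam="top"):
    P=np.array([ray(cam,u,v,z)[:2] for u,v in pts]); L=np.linalg.norm(P-np.roll(P,-1,0),axis=1)
    (c,s,a)=cv2.minAreaRect(P.astype(np.float32)); return P.mean(0).round(4),L.round(4),P.round(4)
E
python3 - <<'E'
from h import *
f=lambda s,o:(lambda L:[(o[0]+a/s,o[1]+b/s) for a,b in L])
J=f(4,(185,105));B=f(4,(100,165));T=f(3,(345,110))
def show(n,pts,z):
    c,L,P=rect(pts,z); e=P[0]-P[-1]; print(n,c,L); print(P.tolist(),"left-edge dir deg",np.degrees(np.arctan2(e[1],e[0])).round(2))
show("fence (outer TL,TR, _, BL)",J([(30,58),(521,25),(552,550),(50,578)]),.045)
print("base BR", [ray("top",*J([(552,550)])[0],.015)])
show("blank",J([(130,312),(265,281),(308,455),(176,488)]),.06)
show("offcut",J([(303,152),(343,135),(406,310),(367,327)]),.045)
show("jaw",J([(453,90),(492,90),(499,222),(462,226)]),.065)
print("fig",ray("top",*J([(195,149)])[0],.060))
show("board",B([(40,50),(183,38),(207,470),(60,483)]),.012)
print("pawn",ray("top",*B([(115,114)])[0],.018),"squat",ray("top",*B([(108,312)])[0],.03))
show("tray",T([(37,252),(231,235),(260,452),(68,472)]),.045)
show("scrap",T([(69,304),(100,300),(115,433),(83,437)]),.028)
print("glue",ray("top",*T([(193,44)])[0],.15))
E
```

```text
fence (outer TL,TR, _, BL) [ 0.592  -0.0069] [0.34   0.359  0.3336 0.3569]
[[0.7592, 0.1724], [0.7823, -0.1668], [0.4237, -0.1832], [0.403, 0.1498]] left-edge dir deg 3.63
base BR [array([ 0.42386408, -0.18688226,  0.015     ])]
blank [0.532  0.0374] [0.0927 0.1199 0.0898 0.1216]
[[0.5797, 0.098], [0.6009, 0.0077], [0.4847, -0.0216], [0.4625, 0.0654]] left-edge dir deg 15.54
offcut [ 0.6383 -0.0523] [0.0298 0.1283 0.0288 0.1284]
[[0.6927, -0.017], [0.7047, -0.0444], [0.5837, -0.0871], [0.5721, -0.0608]] left-edge dir deg 19.96
jaw [ 0.685  -0.1338] [0.0262 0.0906 0.0248 0.0934]
[[0.7309, -0.1183], [0.7309, -0.1446], [0.6404, -0.1484], [0.6377, -0.1238]] left-edge dir deg 3.38
fig [0.69128454 0.05589689 0.06      ]
board [0.4569 0.3419] [0.1012 0.2981 0.1007 0.2989]
[[0.601, 0.4066], [0.6098, 0.3058], [0.3131, 0.2774], [0.3035, 0.3776]] left-edge dir deg 5.57
pawn [0.55530283 0.34956096 0.018     ] squat [0.4188686  0.34438793 0.03      ]
tray [ 0.4652 -0.3725] [0.173  0.1914 0.1678 0.1945]
[[0.5532, -0.2766], [0.5691, -0.4489], [0.3784, -0.4657], [0.3599, -0.2989]] left-edge dir deg 6.58
scrap [ 0.4508 -0.3262] [0.0281 0.1187 0.0286 0.1186]
[[0.5081, -0.3076], [0.5119, -0.3354], [0.3936, -0.3451], [0.3899, -0.3167]] left-edge dir deg 4.4
glue [ 0.71519787 -0.38819506  0.15      ]
```

```bash
cat >> h.py <<'E'
from scipy.spatial.transform import Rotation as Ro
def plan(x,y,z,yaw_deg,half=True):
    """tool pointing down; yaw_deg = world direction of tool y"""
    o=get_obs(); R=Ro.from_rotvec(o["ee_rot"]).as_matrix(); p=o["tool_pos"]
    best=None
    for k in ((0,180) if half else (0,)):
        a=np.radians(yaw_deg+k); ty=np.array([np.cos(a),np.sin(a),0]); tx=np.array([0,0,-1.]); G=np.c_[tx,ty,np.cross(tx,ty)]
        rv=Ro.from_matrix(R.T@G).as_rotvec()
        if best is None or np.linalg.norm(rv)<np.linalg.norm(best[0]): best=(rv,G,yaw_deg+k)
    rv,G,yw=best; d=np.array([x,y,z])-p
    print("t",round(o["time"],2),"pos",p.round(4),"yaw(ty)",np.degrees(np.arctan2(R[1,1],R[0,1])).round(2),"tilt tx",R[:,0].round(3),"F",o["force"].round(1),"grip",round(o["gripper_width"],3),"j",o["joint_positions"].round(2))
    print("turn units",(np.degrees(rv)/6).round(3),"-> yaw",yw,"; shift in tool axes (after turn)",(G.T@d).round(4),"(now)",(R.T@d).round(4))
JC=np.array([.592,-.008]); JA=3.75
def jig(x,y):
    c,s=np.cos(np.radians(JA)),np.sin(np.radians(JA)); return JC+np.array([c*x-s*y,s*x+c*y])
def tojig(p):
    c,s=np.cos(np.radians(JA)),np.sin(np.radians(JA)); d=np.array(p[:2])-JC; return np.array([c*d[0]+s*d[1],-s*d[0]+c*d[1]])
def snap(cam,name,s=1.5625):
    m=camera_model(cam); im=capture(cam); im=cv2.cvtColor(im,cv2.COLOR_RGB2BGR); cv2.imwrite(f"pics/{name}_raw.png",im); cv2.imwrite(f"pics/{name}.png",cv2.resize(im,None,fx=s,fy=s,interpolation=cv2.INTER_CUBIC))
    import pickle; pickle.dump(m,open(f"pics/{name}.pkl","wb")); return m,im
E
python3 - <<'E'
from h import *
plan(.691,.056,.22,93.75)
print(camera_model("wrist"))
# refine figure: compare predicted silhouettes
def sil(cam,x,y):
    pts=[]
    for h,r in ((0,.024),(.015,.026),(.03,.027),(.045,.0268),(.06,.026),(.08,.021),(.09,.013),(.096,.002)):
        for a in np.linspace(0,2*np.pi,24): pts.append(proj(cam,[x+r*np.cos(a),y+r*np.sin(a),.015+h]))
    P=np.array(pts); return P.min(0).round(1),P.max(0).round(1)
print(sil("top",.691,.056),sil("scene",.691,.056))
E
```

```text
t 0.1 pos [ 0.177  -0.6249  0.2303] yaw(ty) -74.2 tilt tx [-0.     0.002 -1.   ] F [-0.  -0.1  0.6] grip 1.002 j [-1.47  0.25  1.56  0.    1.34 -0.17]
turn units [ 2.009e+00 -2.000e-03  1.700e-02] -> yaw 273.75 ; shift in tool axes (after turn) [ 0.0103 -0.6458 -0.5575] (now) [ 0.0114 -0.5152 -0.68  ]
{'fx': 279.8702801776381, 'fy': 279.8702801776381, 'cx': 255.3962439968596, 'cy': 194.62878135444507, 'cam_to_world': array([[ 0.27145652, -0.92514346, -0.26536945,  0.24294465],
       [-0.96244847, -0.26152752, -0.07277565, -0.60602804],
       [-0.0020735 ,  0.27515985, -0.96139626,  0.37306164],
       [ 0.        ,  0.        ,  0.        ,  1.        ]])}
(array([223.6, 131.5]), array([243.9, 154.3])) (array([300.4, 184. ]), array([320.7, 219.8]))
```

Request:
send_rows --moves '[[[0,0,0,1.0,0,0,0],[0,0,0,1.0,0,0,0],[0,-0.0357,-0.0309,0,0,0,0],[0,-0.0357,-0.0309,0,0,0,0],[0,-0.0357,-0.0309,0,0,0,0],[0,-0.0357,-0.0309,0,0,0,0],[0,-0.0357,-0.0309,0,0,0,0],[0,-0.0357,-0.0309,0,0,0,0],[0,-0.0357,-0.0309,0,0,0,0],[0,-0.0357,-0.0309,0,0,0,0],[0,-0.0357,-0.0309,0,0,0,0],[0,-0.0357,-0.0309,0,0,0,0],[0,-0.0357,-0.0309,0,0,0,0],[0,-0.0357,-0.0309,0,0,0,0],[0,-0.0357,-0.0309,0,0,0,0],[0,-0.0357,-0.0309,0,0,0,0],[0,-0.0357,-0.0309,0,0,0,0],[0,-0.0357,-0.0309,0,0,0,0],[0,0,0,0,0,0,0],[0,0,0,0,0,0,0]]]'

```text
time: 2.1
tool_pos: [0.6323, -0.0218, 0.2304]
ee_rot: [2.185, 0.075, -2.188]
force: [-0.3, -0.1, -0.9]
gripper_width: 0.998
```

```bash
python3 - <<'E'
from h import *
plan(.693,.057,.22,93.75); snap("wrist","w1")
E
```

```text
t 2.1 pos [ 0.6323 -0.0218  0.2304] yaw(ty) -86.09 tilt tx [-0.002 -0.    -1.   ] F [-0.3 -0.1 -0.9] grip 0.998 j [-0.21  0.21  1.6  -0.    1.33  1.29]
turn units [0.027 0.015 0.001] -> yaw 273.75 ; shift in tool axes (after turn) [ 0.0104 -0.0747 -0.0657] (now) [ 0.0103 -0.0745 -0.0659]
```

View pics/w1.png

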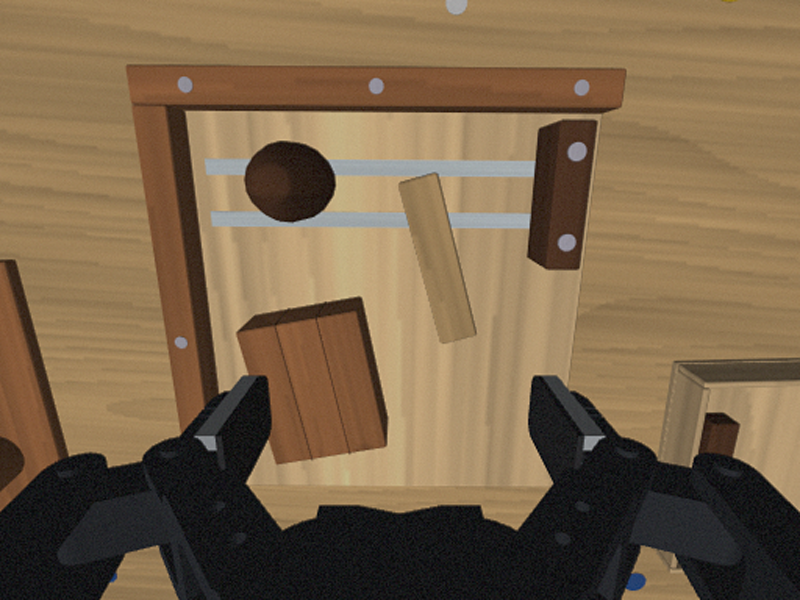

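```bash
python3 - <<'E'
from h import *
import pickle
m=pickle.load(open("pics/w1.pkl","rb")); k=1.5625
g=lambda L:[(a/k,b/k) for a,b in L]
print("TL,TR",[ray(m,*q,.045).round(4) for q in g([(127,66),(626,69)])], "expected",jig(.18,.17),jig(.18,-.17))
P=[ray(m,*q,.015).round(4) for q in g([(187,111)])];print("inner corner",P,jig(.155,.145))
print(rect(g([(238,331),(360,297),(387,446),(277,464)]),.06,m))
print(rect(g([(399,184),(437,173),(476,334),(440,343)]),.045,m))
def sil(cam,x,y):
    pts=[]
    for h,r in ((0,.024),(.015,.026),(.03,.027),(.045,.0268),(.06,.026),(.08,.021),(.09,.013),(.096,.002)):
        for a in np.linspace(0,2*np.pi,24): pts.append(proj(cam,[x+r*np.cos(a),y+r*np.sin(a),.015+h]))
    P=np.array(pts)*k; return P.min(0).round(1),P.max(0).round(1)
print(sil(m,.693,.057), sil(m,.691,.056))
E
```

```text
TL,TR [array([0.7611, 0.1714, 0.045 ]), array([ 0.782, -0.165,  0.045])] expected [0.76049607 0.17340858] [ 0.78273314 -0.16586345]
inner corner [array([0.7388, 0.1465, 0.015 ])] [0.73718468 0.14682703]
(array([0.5377, 0.0381]), array([0.097 , 0.1283, 0.0934, 0.1192]), array([[ 0.5815,  0.0976],
       [ 0.6145,  0.0064],
       [ 0.4892, -0.0211],
       [ 0.4658,  0.0693]]))
(array([ 0.6414, -0.0512]), array([0.0284, 0.1275, 0.0295, 0.1272]), array([[ 0.6969, -0.017 ],
       [ 0.7063, -0.0437],
       [ 0.586 , -0.0859],
       [ 0.5765, -0.058 ]]))
(array([243.8, 140.8]), array([335.4, 222.8])) (array([245.6, 144.2]), array([336.6, 225.9]))
```

Request:
send_rows --moves '[[[0,-0.0248,-0.022,0,0,0,0],[0,-0.0248,-0.022,0,0,0,0],[0,-0.0248,-0.022,0,0,0,0],[0.03,0,0,0,0,0,0],[0.03,0,0,0,0,0,0],[0,0,0,0,0,0,0]]]'

```text
time: 2.75
tool_pos: [0.6898, 0.0547, 0.1656]
ee_rot: [2.178, 0.072, -2.2]
force: [-0.1, -0.6, -1.5]
gripper_width: 0.998
```

```bash
python3 - <<'E'
from h import *
plan(.693,.057,.045,93.75); snap("wrist","w2")
E
```

```text
t 2.75 pos [0.6898 0.0547 0.1656] yaw(ty) -86.3 tilt tx [-0.01   0.001 -1.   ] F [-0.1 -0.6 -1.5] grip 0.998 j [-0.08  0.4   1.48 -0.    1.27  1.42]
turn units [-0.008  0.097  0.013] -> yaw 273.75 ; shift in tool axes (after turn) [ 0.1206 -0.0021 -0.0034] (now) [ 0.1206 -0.0019 -0.0046]
```

View pics/w2.png

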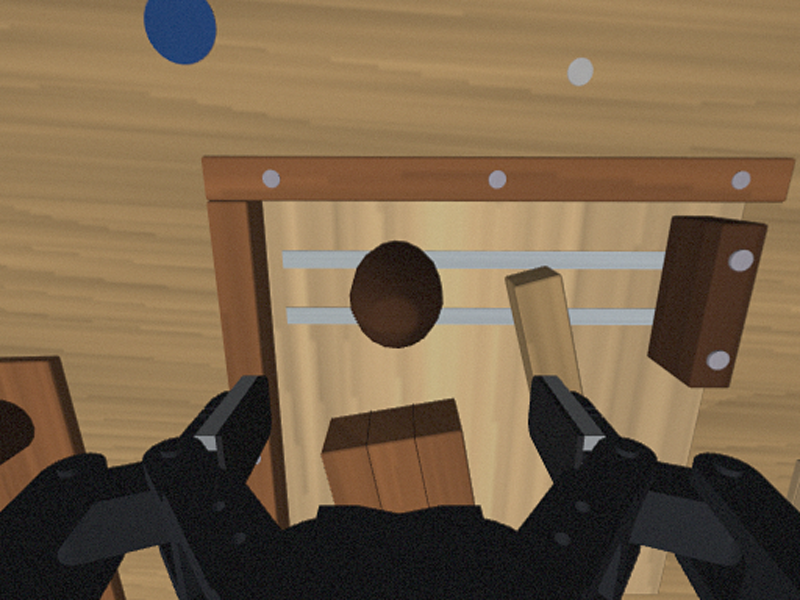

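Request:
send_rows --moves '[[[0.02,-0.001,-0.001,0,0,0,0],[0.02,0,-0.001,0,0,0,0],[0.02,0,0,0,0,0,0],[0.01,0,0,0,0,0,0],[0,0,0,0,0,0,0]]]'

```text
time: 3.3
tool_pos: [0.695, 0.0563, 0.1012]
ee_rot: [2.187, 0.072, -2.189]
force: [-0.4, 0.9, -0.2]
gripper_width: 1.003
```

```bash
python3 - <<'E'
from h import *
plan(.693,.057,.045,93.75); 
E
```

```text
t 3.3 pos [0.695  0.0563 0.1012] yaw(ty) -86.26 tilt tx [-0.001  0.    -1.   ] F [-0.4  0.9 -0.2] grip 1.003 j [-0.08  0.48  1.5  -0.    1.16  1.42]
turn units [-0.001  0.009  0.001] -> yaw 273.75 ; shift in tool axes (after turn) [ 0.0562 -0.0008  0.0019] (now) [ 0.0562 -0.0008  0.0018]
```

Request:
send_rows --moves '[[[0.015,0,0.001,0,0,0,0],[0.015,0,0.001,0,0,0,0],[0.015,0,0,0,0,0,0],[0.01,0,0,0,0,0,0],[0,0,0,0,0,0,0],[0,0,0,0,0,0,0.3],[0,0,0,0,0,0,0.4],[0,0,0,0,0,0,0.5],[0,0,0,0,0,0,0.6],[0,0,0,0,0,0,0.6],[0,0,0,0,0,0,0.6]]]' --grip_force 35

```text
time: 4.4
tool_pos: [0.6943, 0.0569, 0.0476]
ee_rot: [2.19, 0.073, -2.185]
force: [0.3, -0.1, 5.9]
gripper_width: 0.602
```

```bash
python3 - <<'E'
from h import *
plan(.693,.057,.045,93.75); snap("scene","s2"); snap("wrist","w3")
E
```

```text
t 4.4 pos [0.6943 0.0569 0.0476] yaw(ty) -86.2 tilt tx [ 0.002  0.    -1.   ] F [ 0.3 -0.1  5.9] grip 0.602 j [-0.08  0.55  1.52  0.    1.07  1.42]
turn units [ 0.009 -0.023 -0.001] -> yaw 273.75 ; shift in tool axes (after turn) [ 0.0026 -0.0002  0.0013] (now) [ 0.0026 -0.0002  0.0013]
```

View pics/s2.png

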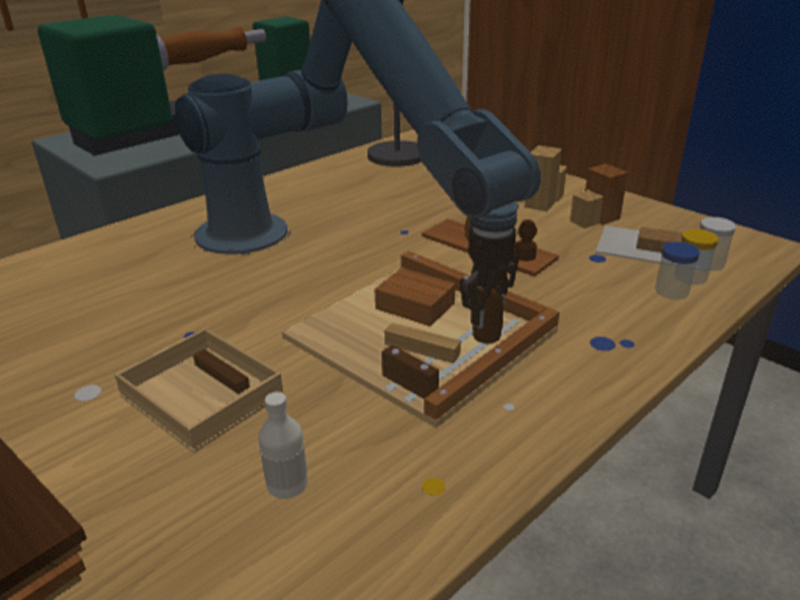

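Request:
send_rows --moves '[[[0,0,0,0,0,0,0.8],[0,0,0,0,0,0,0.8],[-0.01,0,0,0,0,0,0.8],[-0.02,0,0,0,0,0,0.8],[-0.04,0,0,0,0,0,0.8],[-0.04,0,0,0,0,0,0.8],[-0.02,0,0,0,0,0,0.8],[0,0,0,0,0,0,0.8],[0,0,0,0,0,0,0.8]]]'

```text
time: 5.4
tool_pos: [0.6924, 0.0569, 0.1751]
ee_rot: [2.186, 0.073, -2.19]
force: [-0.9, 0.4, -2.3]
gripper_width: 0.605
```

```bash
python3 - <<'E'
from h import *
plan(.46,.22,.19,95.5); snap("wrist","w4"); snap("scene","s4")
E
```

```text
t 5.4 pos [0.6924 0.0569 0.1751] yaw(ty) -86.2 tilt tx [-0.002  0.    -1.   ] F [-0.9  0.4 -2.3] grip 0.605 j [-0.08  0.4   1.47 -0.    1.27  1.42]
turn units [-0.283  0.019  0.002] -> yaw 275.5 ; shift in tool axes (after turn) [-0.0149 -0.1846  0.2157] (now) [-0.0145 -0.1781  0.2212]
```

View pics/w4.png

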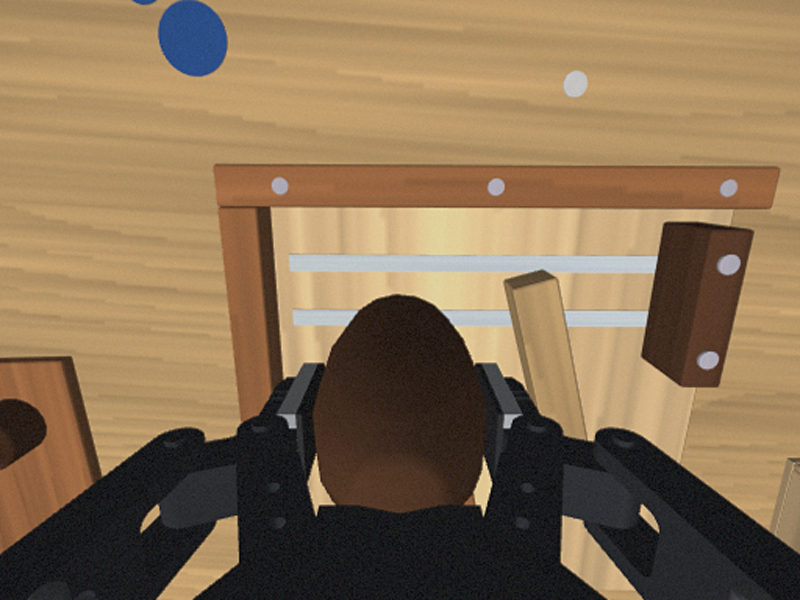

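View pics/s4.png

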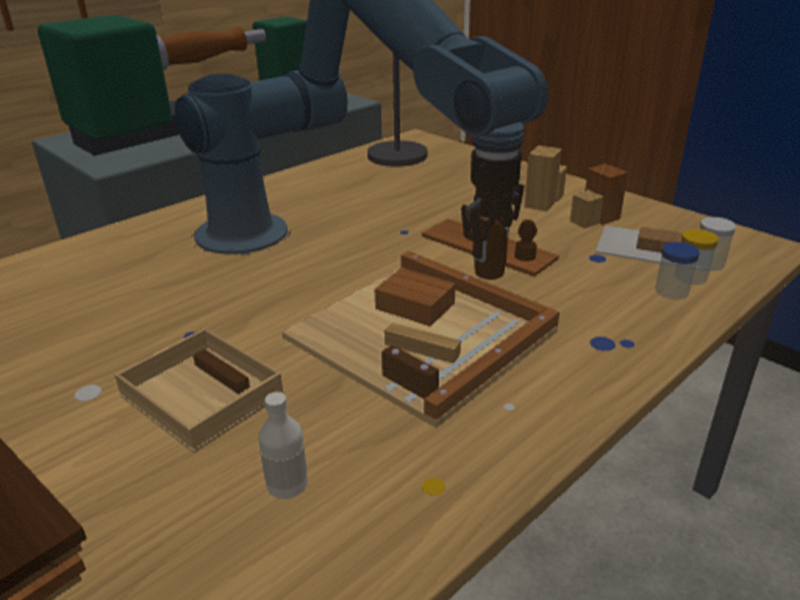

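Request:
send_rows --moves '[[[-0.005,0,0,-0.28,0,0,0.8],[-0.002,-0.026,0.031,0,0,0,0.8],[-0.002,-0.026,0.031,0,0,0,0.8],[-0.002,-0.026,0.031,0,0,0,0.8],[-0.002,-0.026,0.031,0,0,0,0.8],[-0.002,-0.026,0.031,0,0,0,0.8],[0,-0.026,0.031,0,0,0,0.8],[0,-0.026,0.031,0,0,0,0.8],[0,0,0,0,0,0,0.8],[0,0,0,0,0,0,0.8]]]'

```text
time: 6.5
tool_pos: [0.4592, 0.2177, 0.1909]
ee_rot: [2.17, 0.106, -2.172]
force: [-0.4, 0.2, -1.0]
gripper_width: 0.605
```

```bash
python3 - <<'E'
from h import *
plan(.49,.345,.17,95.5); snap("wrist","w5"); 
E
```

```text
t 6.5 pos [0.4592 0.2177 0.1909] yaw(ty) -84.38 tilt tx [-0.001 -0.    -1.   ] F [-0.4  0.2 -1. ] grip 0.605 j [ 0.22 -0.05  1.95 -0.    1.24  1.69]
turn units [ 0.019  0.005 -0.003] -> yaw 275.5 ; shift in tool axes (after turn) [ 0.0209 -0.1238 -0.0429] (now) [ 0.0208 -0.1237 -0.0432]
```

View pics/w5.png

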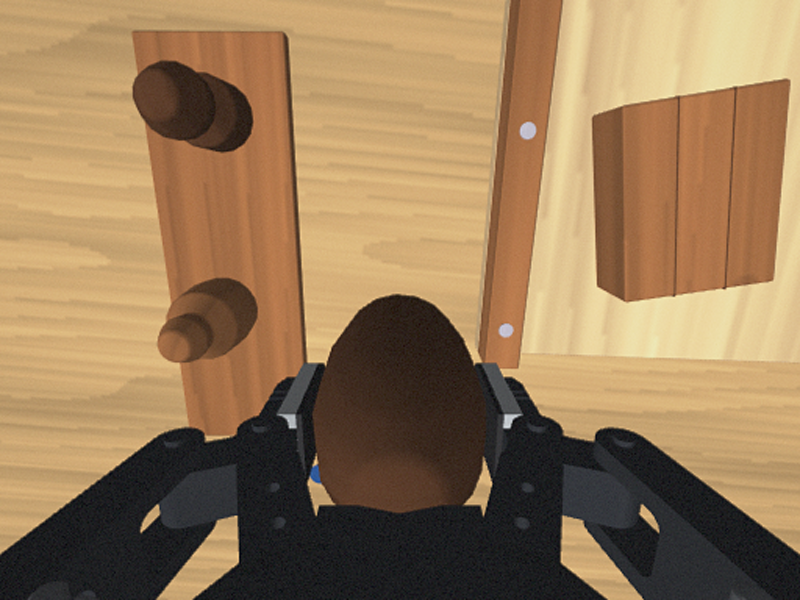

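```bash
python3 - <<'E'
from h import *
import pickle
m=pickle.load(open("pics/w5.pkl","rb")); k=1.5625
g=lambda L:[(a/k,b/k) for a,b in L]
print("board",rect(g([(133,32),(284,32),(306,365),(188,434)]),.012,m)[2])
print("pawn",ray(m,218/k,118/k,.016),"squat",ray(m,219/k,311/k,.02))
def cyl(x,y,r,z): 
    P=np.array([proj(m,[x+r*np.cos(a),y+r*np.sin(a),z]) for a in np.linspace(0,6.28,60)])*k; return P.min(0).round(),P.max(0).round()
for x,y in ((.5553,.3496),(.557,.347)): print("pawn foot",cyl(x,y,.023,.016))
for x,y in ((.4189,.3444),(.421,.342)): print("squat",cyl(x,y,.026,.012),cyl(x,y,.026,.03))
E
```

```text
board [[0.6017 0.4055]
 [0.6112 0.3079]
 [0.3781 0.2847]
 [0.3059 0.3805]]
pawn [0.55465853 0.34983221 0.016     ] squat [0.4194162  0.34976957 0.02      ]
pawn foot (array([184.,  79.]), array([253., 153.]))
pawn foot (array([188.,  77.]), array([257., 151.]))
squat (array([196., 276.]), array([264., 341.])) (array([185., 282.]), array([257., 350.]))
squat (array([199., 274.]), array([267., 339.])) (array([188., 279.]), array([260., 347.]))
```

Request:
send_rows --moves '[[[0,-0.031,-0.0107,0,0,0,0.8],[0,-0.031,-0.0107,0,0,0,0.8],[0,-0.031,-0.0107,0,0,0,0.8],[0,-0.031,-0.0107,0,0,0,0.8],[0,0,0,0,0,0,0.8],[0.02,0,0,0,0,0,0.8],[0,0,0,0,0,0,0.8],[0,0,0,0,0,0,0.8]]]'

```text
time: 7.35
tool_pos: [0.4909, 0.3438, 0.1706]
ee_rot: [2.171, 0.102, -2.174]
force: [-0.5, 1.4, -1.3]
gripper_width: 0.599
```

```bash
python3 - <<'E'
from h import *
plan(.49,.345,.0446,95.5); snap("wrist","w6"); snap("top","t6")
im=cv2.imread("pics/t6_raw.png"); cv2.imwrite("pics/t6c.png",cv2.resize(im[150:310,80:200],None,fx=3.7,fy=3.7,interpolation=cv2.INTER_CUBIC))
E
```

```text
t 7.35 pos [0.4909 0.3438 0.1706] yaw(ty) -84.59 tilt tx [-0.002 -0.001 -1.   ] F [-0.5  1.4 -1.3] grip 0.599 j [ 0.42  0.19  1.74 -0.    1.22  1.9 ]
turn units [-0.015  0.016 -0.007] -> yaw 275.5 ; shift in tool axes (after turn) [ 0.126  -0.0013  0.0007] (now) [ 0.126  -0.0014  0.0005]
```

View pics/w6.png

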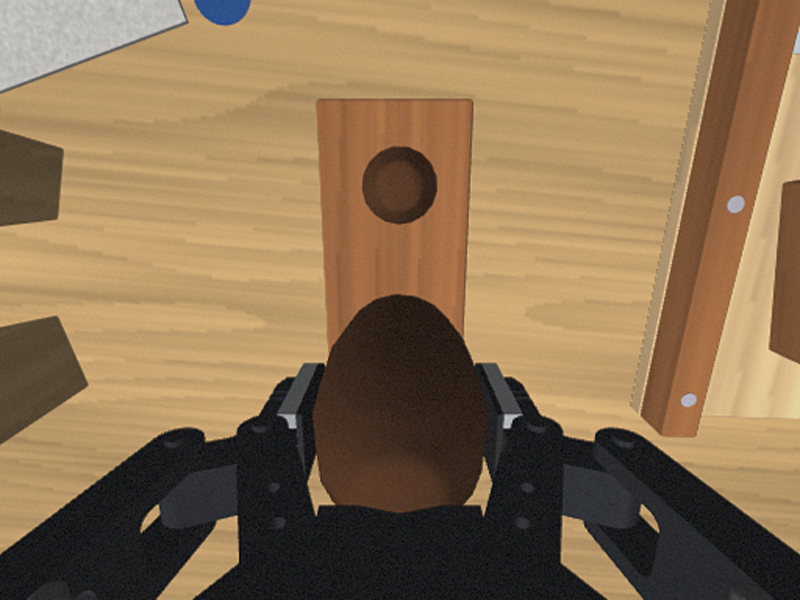

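View pics/t6c.png

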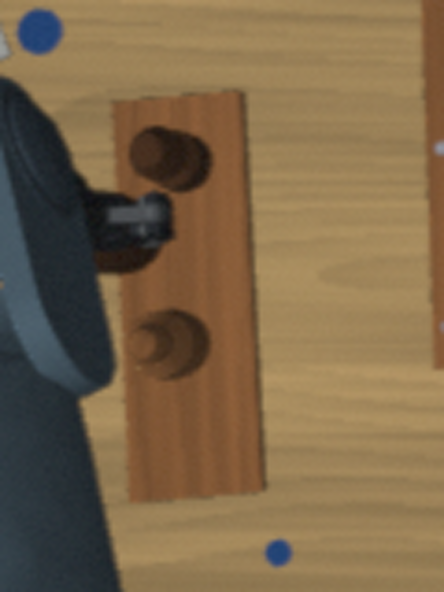

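Request:
send_rows --moves '[[[0.02,-0.001,0,0,0,0,0.8],[0.025,0,0,0,0,0,0.8],[0.025,0,0,0,0,0,0.8],[0.02,0,0,0,0,0,0.8],[0.015,0,0,0,0,0,0.8],[0.01,0,0,0,0,0,0.8],[0.007,0,0,0,0,0,0.8],[0,0,0,0,0,0,0.8],[0,0,0,0,0,0,0.8]]]'

```text
time: 8.35
tool_pos: [0.4912, 0.3461, 0.0501]
ee_rot: [2.174, 0.105, -2.171]
force: [-0.1, -0.0, -1.7]
gripper_width: 0.604
```

```bash
python3 - <<'E'
from h import *
plan(.49,.345,.0446,95.5); snap("wrist","w7"); snap("scene","s7",1)
im=cv2.imread("pics/s7_raw.png"); cv2.imwrite("pics/s7c.png",cv2.resize(im[100:200,240:400],None,fx=5,fy=5,interpolation=cv2.INTER_CUBIC))
E
```

```text
t 8.35 pos [0.4912 0.3461 0.0501] yaw(ty) -84.52 tilt tx [ 0.001  0.001 -1.   ] F [-0.1 -0.  -1.7] grip 0.604 j [0.43 0.36 1.78 0.   1.   1.9 ]
turn units [-0.003 -0.013  0.005] -> yaw 275.5 ; shift in tool axes (after turn) [0.0055 0.001  0.0013] (now) [0.0055 0.001  0.0013]
```

View pics/s7c.png

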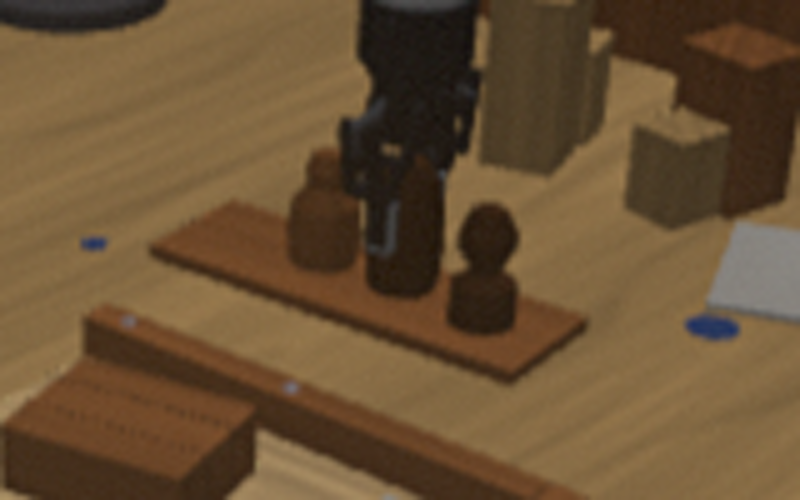

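Well placed between the two; lower the last ~5 mm until contact shows.

Request:
send_rows --moves '[[[0.002,0,0,0,0,0,0.8],[0.002,0,0,0,0,0,0.8],[0,0,0,0,0,0,0.8],[0,0,0,0,0,0,0.8]]]'

```text
time: 8.85
tool_pos: [0.4905, 0.3458, 0.0452]
ee_rot: [2.172, 0.104, -2.172]
force: [-0.4, -0.1, -1.8]
gripper_width: 0.603
```

Request:
send_rows --moves '[[[0.001,0,0,0,0,0,0.8],[0,0,0,0,0,0,0.8],[0,0,0,0,0,0,0.8]]]'

```text
time: 9.15
tool_pos: [0.4907, 0.3459, 0.0447]
ee_rot: [2.173, 0.104, -2.172]
force: [-1.2, -1.2, 2.4]
gripper_width: 0.605
```

Request:
send_rows --moves '[[[0,0,0,0,0,0,0.45],[0,0,0,0,0,0,0.35],[0,0,0,0,0,0,0.2],[0,0,0,0,0,0,0],[0,0,0,0,0,0,0],[0,0,0,0,0,0,0]]]'

```text
time: 9.75
tool_pos: [0.4906, 0.3459, 0.0443]
ee_rot: [2.172, 0.104, -2.172]
force: [0.8, -0.1, 0.6]
gripper_width: 1.0
```

```bash
python3 - <<'E'
from h import *
plan(.49,.345,.2,95.5); snap("wrist","w8")
E
```

```text
t 9.75 pos [0.4906 0.3459 0.0443] yaw(ty) -84.52 tilt tx [ 0. -0. -1.] F [ 0.8 -0.1  0.6] grip 1.0 j [ 0.43  0.37  1.79 -0.    0.99  1.9 ]
turn units [-0.003 -0.    -0.   ] -> yaw 275.5 ; shift in tool axes (after turn) [-0.1557  0.0008  0.0007] (now) [-0.1557  0.0008  0.0007]
```

View pics/w8.png

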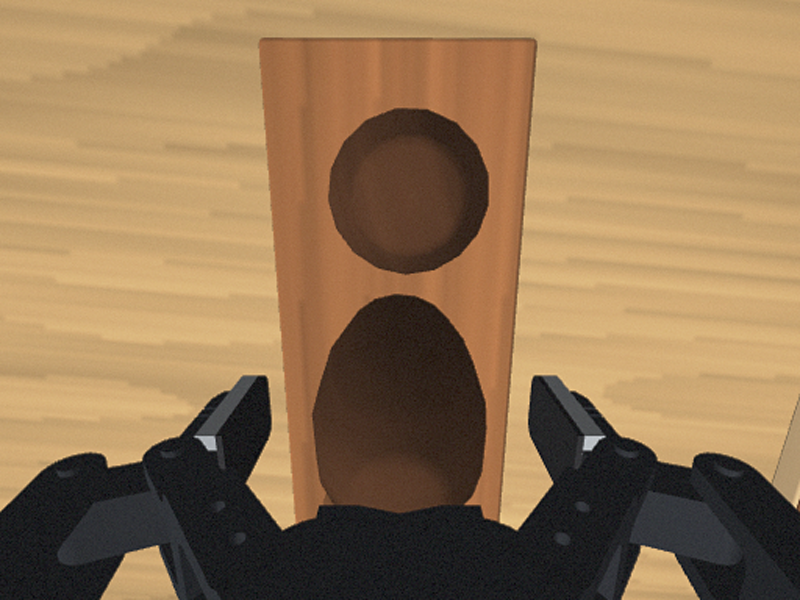

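Released cleanly, figure standing. Retreat straight up.

Request:
send_rows --moves '[[[-0.015,0,0,0,0,0,0],[-0.03,0,0,0,0,0,0],[-0.04,0,0,0,0,0,0],[-0.04,0,0,0,0,0,0],[-0.03,0,0,0,0,0,0],[0,0,0,0,0,0,0]]]'

```text
time: 10.4
tool_pos: [0.4936, 0.3473, 0.2068]
ee_rot: [2.187, 0.109, -2.162]
force: [-0.3, 0.5, 0.4]
gripper_width: 1.0
```

```bash
python3 - <<'E'
from h import *
plan(.640,-.052,.16,109.5)
E
```

```text
t 10.4 pos [0.4936 0.3473 0.2068] yaw(ty) -84.51 tilt tx [ 0.011  0.005 -1.   ] F [-0.3  0.5  0.4] grip 1.0 j [0.43 0.15 1.71 0.   1.27 1.9 ]
turn units [-2.335 -0.113  0.024] -> yaw 289.5 ; shift in tool axes (after turn) [ 0.0468  0.4253 -0.0047] (now) [ 0.0464  0.4117 -0.107 ]
```

Request:
send_rows --moves '[[[0,0,0,-1.17,0,0,0.2],[0,0,0,-1.17,0,0,0.35],[0,0.0425,-0.0005,0,0,0,0.35],[0,0.0425,-0.0005,0,0,0,0.35],[0,0.0425,-0.0005,0,0,0,0.35],[0,0.0425,-0.0005,0,0,0,0.35],[0,0.0425,-0.0005,0,0,0,0.35],[0,0.0425,-0.0005,0,0,0,0.35],[0,0.0425,-0.0005,0,0,0,0.35],[0.01,0.0425,-0.0005,0,0,0,0.35],[0.02,0.0425,-0.0005,0,0,0,0.35],[0.016,0.0425,-0.0005,0,0,0,0.35],[0,0,0,0,0,0,0.35],[0,0,0,0,0,0,0.35]]]'

```text
time: 11.8
tool_pos: [0.6368, -0.0538, 0.1524]
ee_rot: [2.036, 0.35, -2.04]
force: [0.2, -0.4, 0.8]
gripper_width: 0.648
```

```bash
python3 - <<'E'
from h import *
plan(.640,-.052,.021,109.5); snap("wrist","w9"); snap("scene","s9")
E
```

```text
t 11.8 pos [ 0.6368 -0.0538  0.1524] yaw(ty) -70.58 tilt tx [-0.002  0.001 -1.   ] F [ 0.2 -0.4  0.8] grip 0.648 j [-0.26  0.3   1.64  0.    1.2   0.97]
turn units [-0.014  0.014  0.013] -> yaw 289.5 ; shift in tool axes (after turn) [ 0.1314 -0.0006 -0.0036] (now) [ 0.1314 -0.0004 -0.0038]
```

View pics/w9.png

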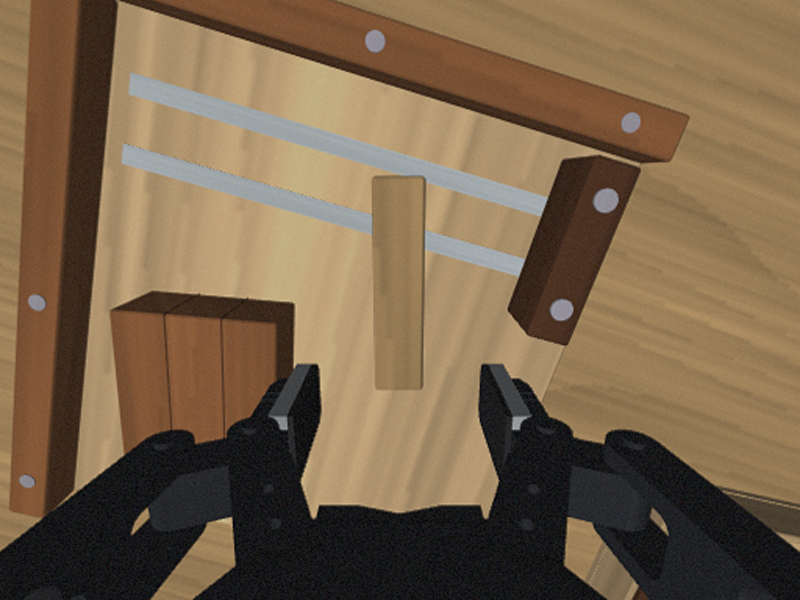

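View pics/s9.png

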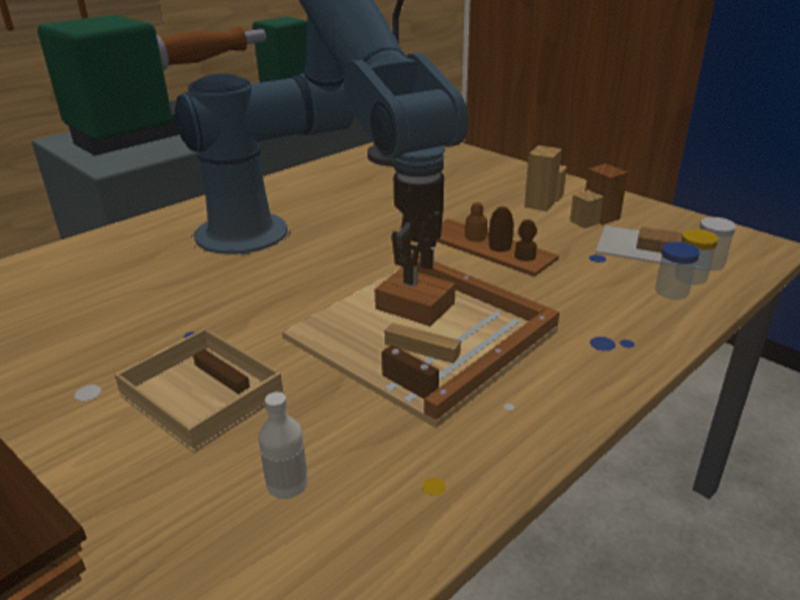

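Request:
send_rows --moves '[[[0.025,0,-0.002,0,0,0,0.42],[0.025,0,-0.0015,0,0,0,0.42],[0.025,0,0,0,0,0,0.42],[0.025,0,0,0,0,0,0.42],[0.015,0,0,0,0,0,0.42],[0.01,0,0,0,0,0,0.42],[0.004,0,0,0,0,0,0.42],[0,0,0,0,0,0,0.42],[0,0,0,0,0,0,0.42]]]'

```text
time: 12.8
tool_pos: [0.6415, -0.052, 0.0256]
ee_rot: [2.038, 0.35, -2.034]
force: [-0.0, 0.7, 0.4]
gripper_width: 0.58
```

```bash
python3 - <<'E'
from h import *
plan(.640,-.052,.021,109.5); snap("wrist","w10")
E
```

```text
t 12.8 pos [ 0.6415 -0.052   0.0256] yaw(ty) -70.47 tilt tx [ 0.002 -0.001 -1.   ] F [-0.   0.7  0.4] grip 0.58 j [-0.26  0.48  1.67  0.    0.99  0.97]
turn units [ 0.005 -0.017 -0.011] -> yaw 289.5 ; shift in tool axes (after turn) [ 0.0046 -0.0005  0.0014] (now) [ 0.0046 -0.0005  0.0014]
```

View pics/w10.png

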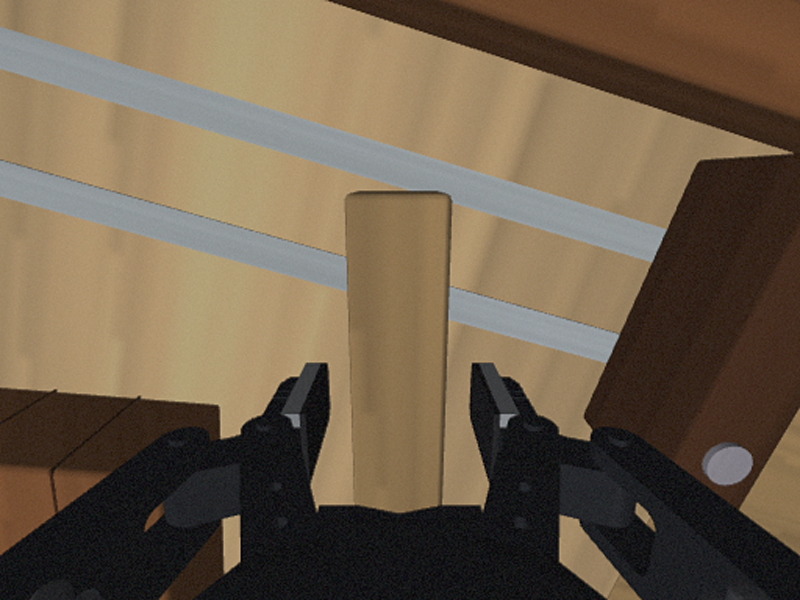

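Request:
send_rows --moves '[[[0.004,0,0,0,0,0,0.42],[0,0,0,0,0,0,0.6],[0,0,0,0,0,0,0.8],[0,0,0,0,0,0,0.9],[0,0,0,0,0,0,0.9],[0,0,0,0,0,0,0.9],[-0.01,0,0,0,0,0,0.9],[-0.03,0,0,0,0,0,0.9],[-0.04,0,0,0,0,0,0.9],[-0.04,0,0,0,0,0,0.9],[0,0,0,0,0,0,0.9],[0,0,0,0,0,0,0.9]]]' --grip_force 40

```text
time: 14.05
tool_pos: [0.6412, -0.052, 0.1419]
ee_rot: [2.038, 0.349, -2.034]
force: [-1.0, -0.2, -1.3]
gripper_width: 0.345
```

```bash
python3 - <<'E'
from h import *
# tray target y=-0.030 in tray frame, angle 5.3
a=np.radians(5.3); c=np.array([.465,-.372]); t=c+np.array([-np.sin(a),np.cos(a)])*-.03; print(t)
plan(t[0],t[1],.16,95.3); snap("wrist","w11")
E
```

```text
[ 0.46777112 -0.40187174]
t 14.05 pos [ 0.6412 -0.052   0.1419] yaw(ty) -70.47 tilt tx [ 0.003 -0.001 -1.   ] F [-1.  -0.2 -1.3] grip 0.345 j [-0.26  0.32  1.64 -0.    1.18  0.97]
turn units [ 2.371 -0.022 -0.012] -> yaw 275.3 ; shift in tool axes (after turn) [-0.0181  0.3324  0.205 ] (now) [-0.0183  0.2718  0.2804]
```

View pics/w11.png

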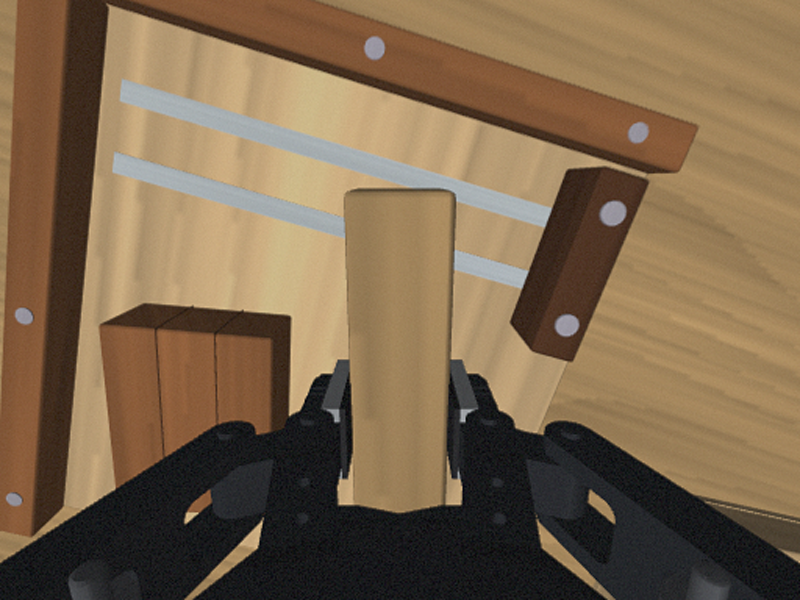

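Request:
send_rows --moves '[[[0,0,0,1.19,0,0,0.9],[0,0,0,1.18,0,0,0.9],[0,0.0369,0.0228,0,0,0,0.9],[0,0.0369,0.0228,0,0,0,0.9],[0,0.0369,0.0228,0,0,0,0.9],[0,0.0369,0.0228,0,0,0,0.9],[0,0.0369,0.0228,0,0,0,0.9],[0,0.0369,0.0228,0,0,0,0.9],[0,0.0369,0.0228,0,0,0,0.9],[0,0.0369,0.0228,0,0,0,0.9],[0,0.0369,0.0228,0,0,0,0.9],[0,0,0,0,0,0,0.9],[0,0,0,0,0,0,0.9],[0,0,0,0,0,0,0.9]]]'

```text
time: 15.5
tool_pos: [0.4668, -0.4, 0.1387]
ee_rot: [2.173, 0.104, -2.177]
force: [0.1, 0.6, -0.2]
gripper_width: 0.34
```

```bash
python3 - <<'E'
from h import *
plan(.4678,-.4019,.014,95.3); snap("wrist","w12")
E
```

```text
t 15.5 pos [ 0.4668 -0.4     0.1387] yaw(ty) -84.65 tilt tx [-0.002  0.003 -1.   ] F [ 0.1  0.6 -0.2] grip 0.34 j [-0.89  0.26  1.72  0.    1.17  0.58]
turn units [0.008 0.014 0.026] -> yaw 275.3 ; shift in tool axes (after turn) [ 0.1247  0.002  -0.0009] (now) [ 0.1247  0.0024 -0.001 ]
```

View pics/w12.png

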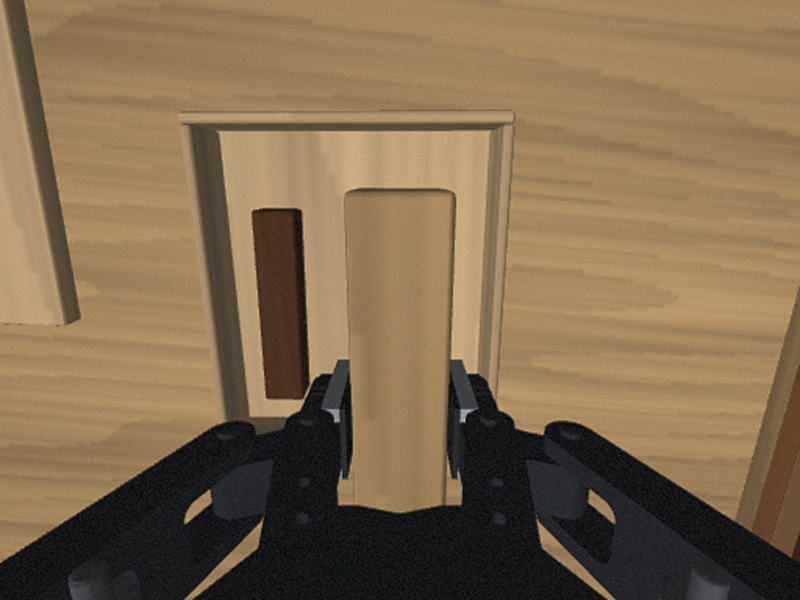

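Request:
send_rows --moves '[[[0.025,0.001,0,0,0,0,0.9],[0.025,0.001,-0.001,0,0,0,0.9],[0.025,0,0,0,0,0,0.9],[0.02,0,0,0,0,0,0.9],[0.015,0,0,0,0,0,0.9],[0.008,0,0,0,0,0,0.9],[0.004,0,0,0,0,0,0.9],[0,0,0,0,0,0,0.9],[0,0,0,0,0,0,0.9]]]'

```text
time: 16.45
tool_pos: [0.4687, -0.404, 0.0193]
ee_rot: [2.174, 0.099, -2.172]
force: [0.2, 0.2, -0.1]
gripper_width: 0.341
```

Request:
send_rows --moves '[[[0.001,0,0,0,0,0,0.9],[0.001,0,0,0,0,0,0.9],[0,0,0,0,0,0,0.9],[0,0,0,0,0,0,0.9]]]'

```text
time: 16.85
tool_pos: [0.4681, -0.4035, 0.0164]
ee_rot: [2.174, 0.1, -2.174]
force: [0.6, -0.0, -1.2]
gripper_width: 0.343
```

Request:
send_rows --moves '[[[0.0015,0,0,0,0,0,0.9],[0.001,0,0,0,0,0,0.9],[0.001,0,0,0,0,0,0.9],[0,0,0,0,0,0,0.9]]]'

```text
time: 17.25
tool_pos: [0.468, -0.4032, 0.0125]
ee_rot: [2.174, 0.101, -2.174]
force: [0.2, 0.3, -0.6]
gripper_width: 0.339
```

```bash
python3 - <<'E'
from h import *
plan(.4678,-.4019,.014,95.3); snap("wrist","w13")
E
```

```text
t 17.25 pos [ 0.468  -0.4032  0.0125] yaw(ty) -84.69 tilt tx [-0.  0. -1.] F [ 0.2  0.3 -0.6] grip 0.339 j [-0.89  0.45  1.74  0.    0.95  0.58]
turn units [0.001 0.002 0.004] -> yaw 275.3 ; shift in tool axes (after turn) [-0.0015 -0.0014  0.0001] (now) [-0.0015 -0.0014  0.0001]
```

View pics/w13.png

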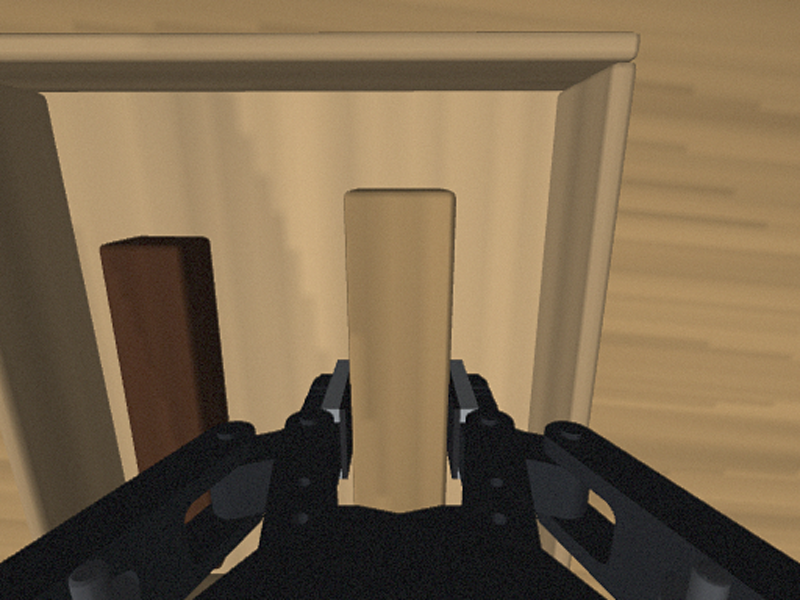

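Request:
send_rows --moves '[[[0.001,0,0,0,0,0,0.9],[0,0,0,0,0,0,0.6],[0,0,0,0,0,0,0.5],[0,0,0,0,0,0,0.46],[0,0,0,0,0,0,0.46],[-0.015,0,0,0,0,0,0.46],[-0.03,0,0,0,0,0,0.46],[-0.04,0,0,0,0,0,0.46],[-0.04,0,0,0,0,0,0.46],[-0.02,0,0,0,0,0,0.46],[0,0,0,0,0,0,0.46],[0,0,0,0,0,0,0.46]]]'

```text
time: 18.5
tool_pos: [0.4682, -0.4034, 0.1574]
ee_rot: [2.174, 0.1, -2.173]
force: [0.1, 0.7, -1.4]
gripper_width: 0.541
```

```bash
python3 - <<'E'
from h import *
# approach for blank push: blank pose in jig
b=tojig([.534,.038]); print("blank jig",b, jig(-.16,.05))
p=jig(-.165,b[1]); plan(p[0],p[1],.15,93.75); snap("wrist","w14"); snap("top","t14")
E
```

```text
blank jig [-0.05486727  0.04969489] [0.42907242 0.03142845]
t 18.5 pos [ 0.4682 -0.4034  0.1574] yaw(ty) -84.69 tilt tx [ 0.001 -0.001 -1.   ] F [ 0.1  0.7 -1.4] grip 0.541 j [-0.89  0.25  1.7   0.    1.2   0.58]
turn units [ 0.259 -0.005 -0.008] -> yaw 273.75 ; shift in tool axes (after turn) [ 0.0074 -0.4362  0.0156] (now) [ 0.0071 -0.4364  0.0037]
```

View pics/w14.png

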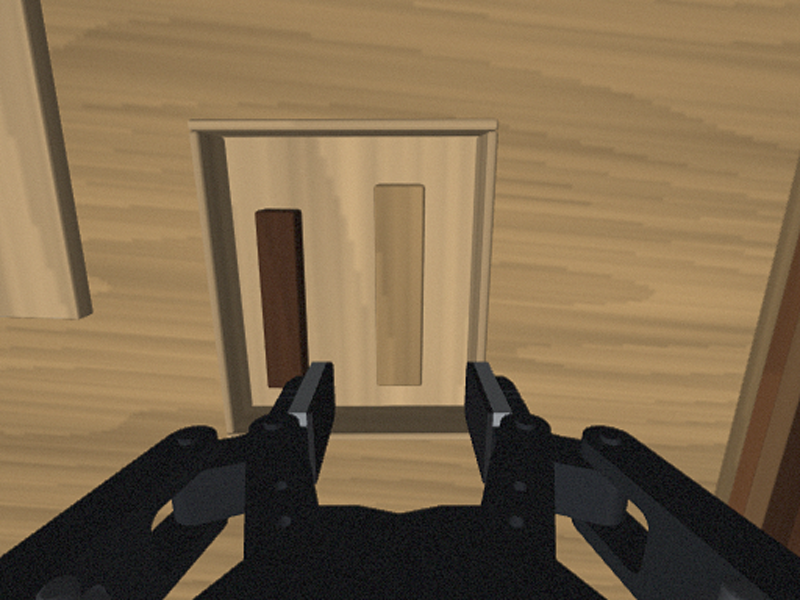

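View pics/t14.png

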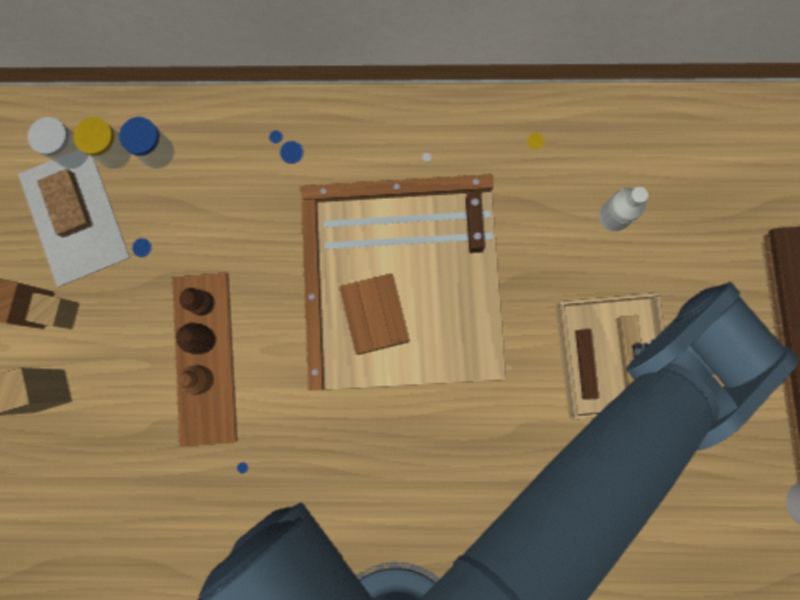

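Request:
send_rows --moves '[[[0,0,0,0.26,0,0,0.4],[0,-0.0428,0.0016,0,0,0,0.35],[0,-0.0428,0.0016,0,0,0,0.35],[0,-0.0428,0.0016,0,0,0,0.35],[0,-0.0428,0.0016,0,0,0,0.35],[0,-0.0428,0.0016,0,0,0,0.35],[0,-0.0428,0.0016,0,0,0,0.35],[0,-0.0428,0.0016,0,0,0,0.35],[0,-0.0428,0.0016,0,0,0,0.35],[0,-0.0428,0.0016,0,0,0,0.35],[0,-0.0428,0.0016,0,0,0,0.35],[0,0,0,0,0,0,0.35],[0,0,0,0,0,0,0.35],[0,0,0,0,0,0,0.35]]]'

```text
time: 20.0
tool_pos: [0.4242, 0.022, 0.1564]
ee_rot: [2.188, 0.07, -2.19]
force: [-0.5, -0.2, -0.4]
gripper_width: 0.643
```

```bash
python3 - <<'E'
from h import *
p=jig(-.165,.042); plan(p[0],p[1],.022,93.75); print(tojig(get_obs()["tool_pos"])); snap("wrist","w15")
E
```

```text
t 20.0 pos [0.4242 0.022  0.1564] yaw(ty) -86.33 tilt tx [-0.001 -0.    -1.   ] F [-0.5 -0.2 -0.4] grip 0.643 j [-0.22 -0.23  2.18 -0.    1.19  1.29]
turn units [-0.014  0.007 -0.   ] -> yaw 273.75 ; shift in tool axes (after turn) [ 0.1344 -0.0011 -0.0004] (now) [ 0.1344 -0.0011 -0.0005]
[-0.16544599  0.04087975]
```

View pics/w15.png

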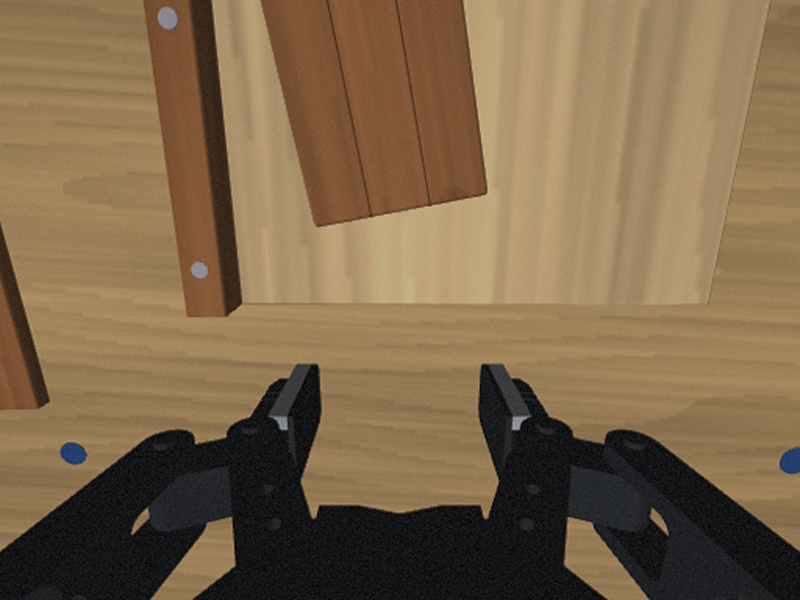

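Request:
send_rows --moves '[[[0.03,0.004,0,0,0,0,0.35],[0.04,0,0,0,0,0,0.35],[0.035,0,0,0,0,0,0.35],[0.02,0,0,0,0,0,0.35],[0.008,0,0,0,0,0,0.35],[0,0,0,0,0,0,0.35],[0,0,0,0,0,0,0.35],[0,0,-0.01,0,0,0,0.35],[0,0,-0.01,0,0,0,0.35],[0,0,-0.01,0,0,0,0.35],[0,0,-0.01,0,0,0,0.35],[0,0,0,0,0,0,0.35],[0,0,0,0,0,0,0.35]]]'

```text
time: 21.35
tool_pos: [0.4647, 0.0213, 0.0237]
ee_rot: [2.188, 0.072, -2.188]
force: [0.2, -0.1, -0.7]
gripper_width: 0.648
```

```bash
python3 - <<'E'
from h import *
p=jig(.02,.036); plan(p[0],p[1],.022,93.75); print(tojig(get_obs()["tool_pos"])); snap("wrist","w16")
E
```

```text
t 21.35 pos [0.4647 0.0213 0.0237] yaw(ty) -86.25 tilt tx [ 0. -0. -1.] F [ 0.2 -0.1 -0.7] grip 0.648 j [-0.2   0.13  2.13  0.    0.88  1.31]
turn units [ 0.001 -0.002 -0.   ] -> yaw 273.75 ; shift in tool axes (after turn) [ 0.0017  0.0016 -0.1451] (now) [ 0.0017  0.0016 -0.1451]
[-0.12506456  0.03758717]
```

View pics/w16.png

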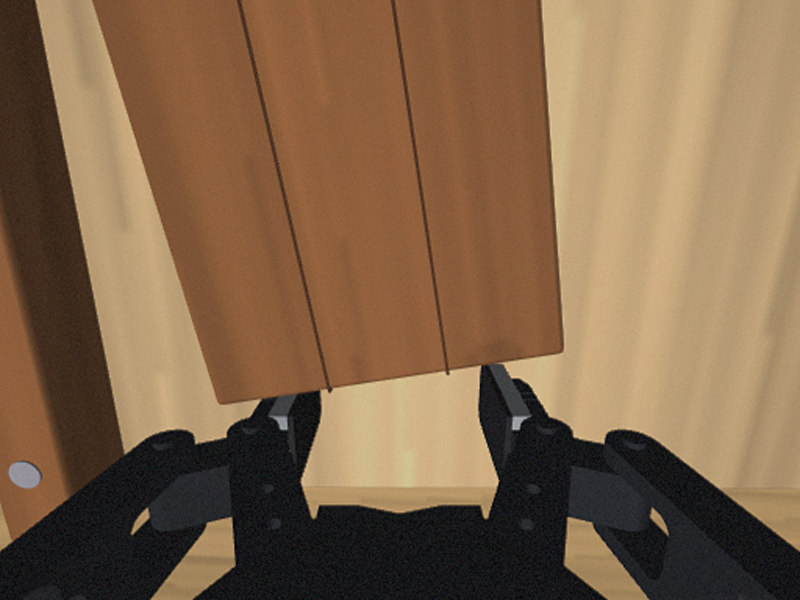

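Request:
send_rows --moves '[[[0,0,-0.006,0,0,0,0.35],[0,0,-0.008,0,0,0,0.35],[0,0,-0.008,0,0,0,0.35],[0,0,-0.008,0,0,0,0.35],[0,0,-0.008,0,0,0,0.35],[0,0,-0.008,0,0,0,0.35],[0,0,-0.008,0,0,0,0.35],[0,0,-0.008,0,0,0,0.35],[0,0,-0.008,0,0,0,0.35],[0,0,-0.008,0,0,0,0.35],[0,0,-0.008,0,0,0,0.35],[0,0,-0.008,0,0,0,0.35],[0,0,-0.008,0,0,0,0.35],[0,0,-0.006,0,0,0,0.35],[0,0,0,0,0,0,0.35]]]'

```text
time: 22.9
tool_pos: [0.5736, 0.0282, 0.0243]
ee_rot: [2.19, 0.071, -2.186]
force: [0.1, 0.8, 0.2]
gripper_width: 0.649
```

```bash
python3 - <<'E'
from h import *
p=jig(.02,.036); plan(p[0],p[1],.022,93.75); print(tojig(get_obs()["tool_pos"])); snap("wrist","w17")
E
```

```text
t 22.9 pos [0.5736 0.0282 0.0243] yaw(ty) -86.26 tilt tx [ 0.002 -0.    -1.   ] F [0.1 0.8 0.2] grip 0.649 j [-0.15  0.35  1.86  0.    0.94  1.36]
turn units [-0.001 -0.019 -0.003] -> yaw 273.75 ; shift in tool axes (after turn) [ 0.0023  0.0013 -0.036 ] (now) [ 0.0023  0.0013 -0.036 ]
[-0.01598025  0.03731718]
```

View pics/w17.png

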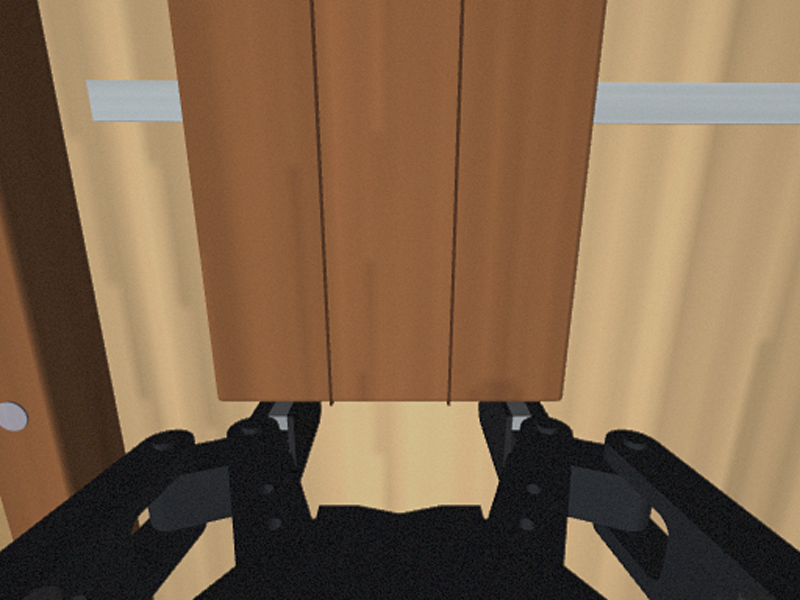

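Request:
send_rows --moves '[[[0,0,-0.007,0,0,0,0.35],[0,0,-0.007,0,0,0,0.35],[0,0,-0.007,0,0,0,0.35],[0,0,-0.006,0,0,0,0.35],[0,0,-0.004,0,0,0,0.35],[0,0,0,0,0,0,0.35],[0,0,0,0,0,0,0.35]]]'

```text
time: 23.65
tool_pos: [0.6038, 0.0303, 0.024]
ee_rot: [2.19, 0.071, -2.186]
force: [0.3, -0.0, -0.1]
gripper_width: 0.647
```

Request:
send_rows --moves '[[[0,0,-0.002,0,0,0,0.35],[0,0,-0.002,0,0,0,0.35],[0,0,0,0,0,0,0.35],[0,0,0,0,0,0,0.35]]]'

```text
time: 24.05
tool_pos: [0.6069, 0.0306, 0.0238]
ee_rot: [2.188, 0.072, -2.189]
force: [-3.4, -0.1, 1.5]
gripper_width: 0.653
```

Request:
send_rows --moves '[[[0,0,-0.002,0,0,0,0.35],[0,0,-0.002,0,0,0,0.35],[0,0,0,0,0,0,0.35]]]'

```text
time: 24.35
tool_pos: [0.6113, 0.0309, 0.0238]
ee_rot: [2.189, 0.072, -2.188]
force: [-2.2, -0.1, 0.8]
gripper_width: 0.652
```

Request:
send_rows --moves '[[[0,0,-0.002,0,0,0,0.35],[0,0,-0.002,0,0,0,0.35],[0,0,0,0,0,0,0.35]]]'

```text
time: 24.65
tool_pos: [0.6156, 0.0311, 0.0237]
ee_rot: [2.189, 0.071, -2.187]
force: [-0.9, 0.5, 0.5]
gripper_width: 0.65
```

Request:
send_rows --moves '[[[0,0,-0.002,0,0,0,0.35],[0,0,-0.002,0,0,0,0.35],[0,0,0,0,0,0,0.35]]]'

```text
time: 24.95
tool_pos: [0.6159, 0.0312, 0.0237]
ee_rot: [2.177, 0.072, -2.198]
force: [-18.0, -2.0, 13.7]
gripper_width: 0.653
```

```bash
python3 - <<'E'
from h import *
p=jig(.02,.036); plan(p[0],p[1],.022,93.75); print(tojig(get_obs()["tool_pos"])); snap("wrist","w18")
E
```

```text
t 24.95 pos [0.6159 0.0312 0.0237] yaw(ty) -86.23 tilt tx [-0.01 -0.   -1.  ] F [-18.   -2.   13.7] grip 0.653 j [-0.13  0.44  1.74 -0.    0.98  1.37]
turn units [0.003 0.092 0.003] -> yaw 273.75 ; shift in tool axes (after turn) [0.0017 0.0016 0.0064] (now) [0.0018 0.0016 0.0064]
[0.02639884 0.03755703]
```

View pics/w18.png

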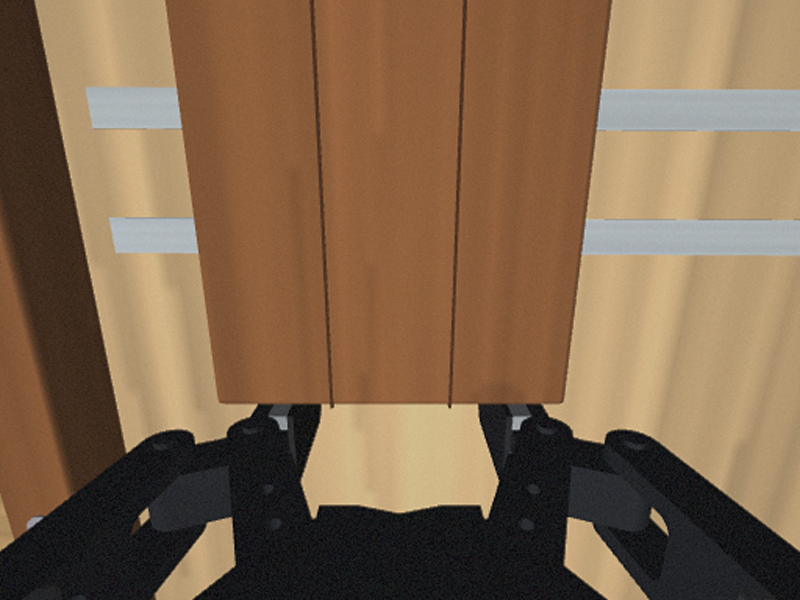

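Request:
send_rows --moves '[[[0,0,0.004,0,0,0,0.35],[0,0,0.01,0,0,0,0.35],[0,0,0.015,0,0,0,0.35],[-0.03,0,0,0,0,0,0.35],[-0.04,0,0,0,0,0,0.35],[-0.04,0,0,0,0,0,0.35],[-0.03,0,0,0,0,0,0.35],[0,0,0,0,0,0,0.35]]]'

```text
time: 25.8
tool_pos: [0.5937, 0.0291, 0.1699]
ee_rot: [2.2, 0.069, -2.174]
force: [0.3, -0.4, 0.1]
gripper_width: 0.652
```

```bash
python3 - <<'E'
from h import *
p=jig(.09,-.21); plan(p[0],p[1],.16,3.75,False); snap("wrist","w19"); snap("top","t19")
im=cv2.imread("pics/t19_raw.png"); cv2.imwrite("pics/t19c.png",cv2.resize(im[105:255,185:330],None,fx=4,fy=4,interpolation=cv2.INTER_CUBIC))
E
```

```text
t 25.8 pos [0.5937 0.0291 0.1699] yaw(ty) -86.25 tilt tx [ 0.012 -0.001 -1.   ] F [ 0.3 -0.4  0.1] grip 0.652 j [-0.14  0.17  1.76  0.    1.2   1.36]
turn units [-15.     -0.072  -0.106] -> yaw 3.75 ; shift in tool axes (after turn) [0.0099 0.0859 0.2469] (now) [ 0.0114  0.2468 -0.0858]
```

View pics/w19.png

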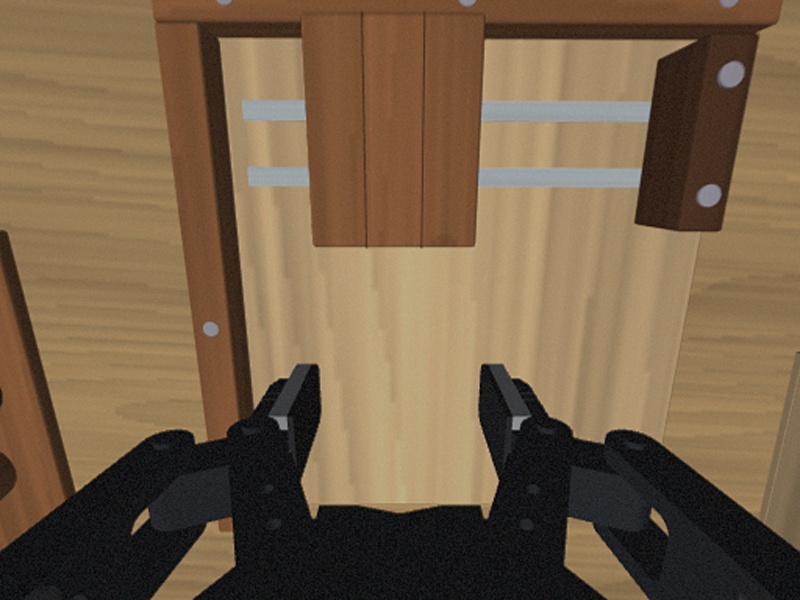

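View pics/t19c.png

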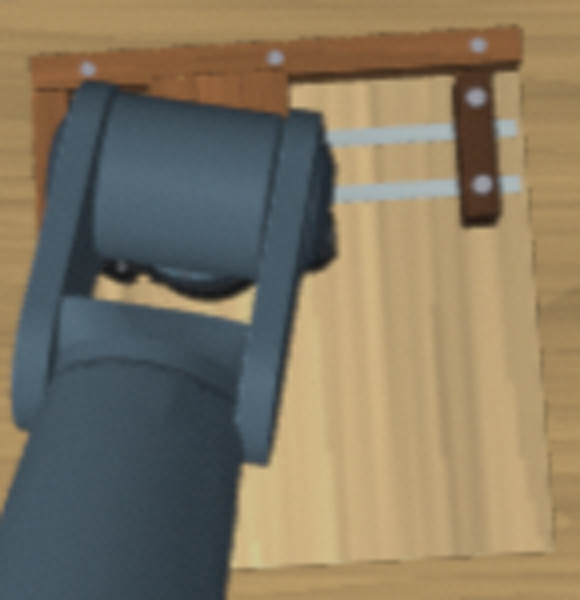

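Request:
send_rows --moves '[[[0,0,0,-1.36,0,0,0.4],[0,0,0,-1.36,0,0,0.4],[0,0,0,-1.36,0,0,0.4],[0,0,0,-1.36,0,0,0.4],[0,0,0,-1.36,0,0,0.4],[0,0,0,-1.36,0,0,0.4],[0,0,0,-1.36,0,0,0.4],[0,0,0,-1.36,0,0,0.4],[0,0,0,-1.36,0,0,0.4],[0,0,0,-1.36,0,0,0.4],[0,0,0,-1.4,0,0,0.4],[0,0.0143,0.0412,0,0,0,0.4],[0,0.0143,0.0412,0,0,0,0.4],[0,0.0143,0.0412,0,0,0,0.4],[0,0.0143,0.0412,0,0,0,0.4],[0,0.0143,0.0412,0,0,0,0.4],[0,0.0143,0.0412,0,0,0,0.4],[0,0,0,0,0,0,0.4],[0,0,0,0,0,0,0.4]]]'

```text
time: 27.8
tool_pos: [0.6908, -0.212, 0.1609]
ee_rot: [1.162, 1.243, -1.164]
force: [0.3, 0.5, -0.2]
gripper_width: 0.603
```

```bash
python3 - <<'E'
from h import *
p=jig(.09,-.21); plan(p[0],p[1],.026,3.75,False); snap("wrist","w20")
E
```

```text
t 27.8 pos [ 0.6908 -0.212   0.1609] yaw(ty) 3.65 tilt tx [-0.003  0.002 -1.   ] F [ 0.3  0.5 -0.2] grip 0.603 j [-0.45  0.47  1.4   0.    1.27 -0.52]
turn units [-0.017 -0.022  0.031] -> yaw 3.75 ; shift in tool axes (after turn) [ 1.349e-01  4.700e-03 -1.000e-04] (now) [0.1348 0.0051 0.0002]
```

View pics/w20.png

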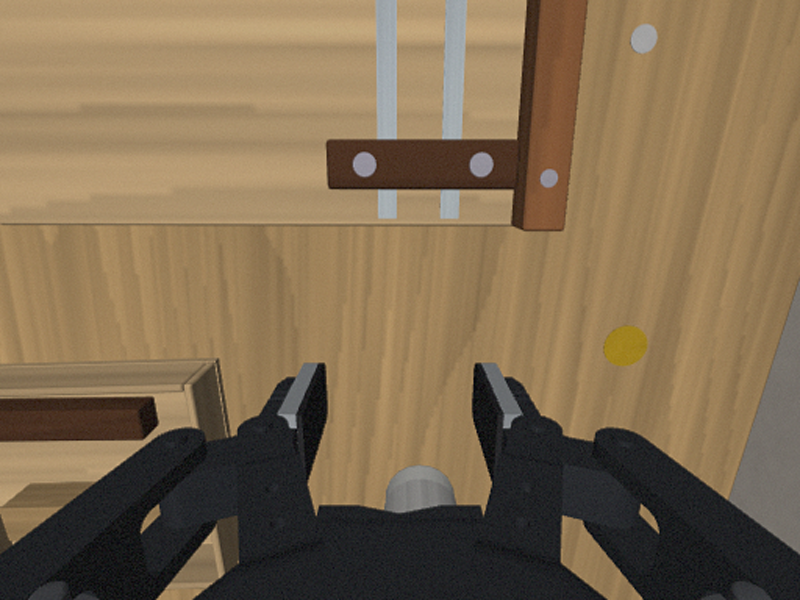

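Request:
send_rows --moves '[[[0.03,0.004,0,0,0,0,0.4],[0.04,0,0,0,0,0,0.4],[0.035,0,0,0,0,0,0.4],[0.02,0,0,0,0,0,0.4],[0.008,0,0,0,0,0,0.4],[0,0,0,0,0,0,0.4],[0,0,0,0,0,0,0.4],[0,0,-0.01,0,0,0,0.4],[0,0,-0.01,0,0,0,0.4],[0,0,-0.01,0,0,0,0.4],[0,0,-0.008,0,0,0,0.4],[0,0,-0.006,0,0,0,0.4],[0,0,-0.006,0,0,0,0.4],[0,0,-0.006,0,0,0,0.4],[0,0,-0.006,0,0,0,0.4]]]'

```text
time: 29.35
tool_pos: [0.6919, -0.1501, 0.0308]
ee_rot: [1.16, 1.238, -1.162]
force: [-0.5, -4.7, -0.7]
gripper_width: 0.598
```

```bash
python3 - <<'E'
from h import *
p=jig(.09,.0164); plan(p[0],p[1],.026,3.75,False); print(tojig(get_obs()["tool_pos"])); snap("wrist","w21")
E
```

```text
t 29.35 pos [ 0.6919 -0.1501  0.0308] yaw(ty) 3.71 tilt tx [ 0.    -0.002 -1.   ] F [-0.5 -4.7 -0.7] grip 0.598 j [-0.37  0.59  1.49 -0.    1.06 -0.44]
turn units [-0.006  0.016 -0.004] -> yaw 3.75 ; shift in tool axes (after turn) [ 0.0048 -0.0004 -0.1648] (now) [ 0.0045 -0.0005 -0.1648]
[ 0.09040891 -0.14837629]
```

View pics/w21.png

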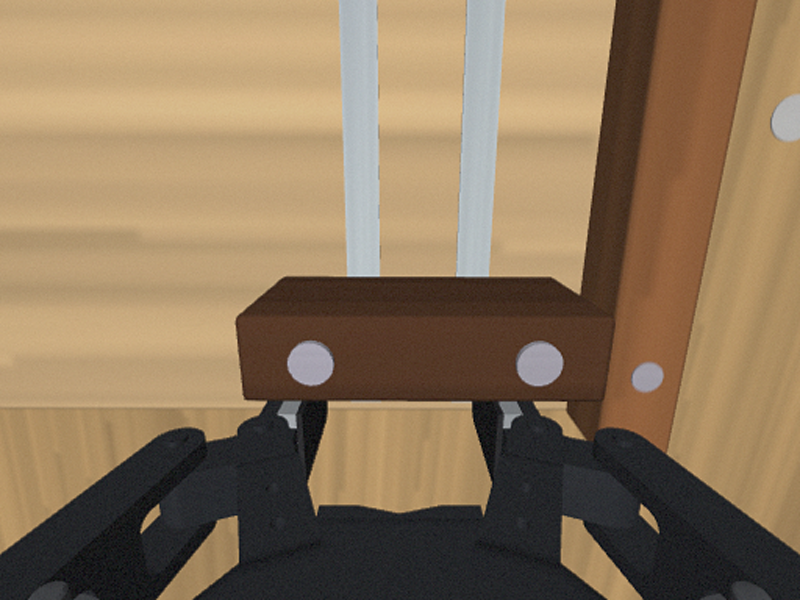

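Request:
send_rows --moves '[[[0,0,-0.008,0,0,0,0.4],[0,0,-0.008,0,0,0,0.4],[0,0,-0.008,0,0,0,0.4],[0,0,-0.008,0,0,0,0.4],[0,0,-0.008,0,0,0,0.4],[0,0,-0.008,0,0,0,0.4],[0,0,-0.008,0,0,0,0.4],[0,0,-0.008,0,0,0,0.4],[0,0,-0.008,0,0,0,0.4],[0,0,-0.008,0,0,0,0.4],[0,0,-0.008,0,0,0,0.4],[0,0,-0.008,0,0,0,0.4]]]'

```text
time: 30.6
tool_pos: [0.6859, -0.053, 0.0309]
ee_rot: [1.161, 1.239, -1.16]
force: [3.1, -4.5, -3.0]
gripper_width: 0.6
```

```bash
python3 - <<'E'
from h import *
p=jig(.09,.0164); plan(p[0],p[1],.03,3.75,False); print(tojig(get_obs()["tool_pos"])); snap("wrist","w22")
E
```

```text
t 30.6 pos [ 0.6859 -0.053   0.0309] yaw(ty) 3.75 tilt tx [ 0.001 -0.    -1.   ] F [ 3.1 -4.5 -3. ] grip 0.6 j [-0.24  0.56  1.55  0.    1.04 -0.31]
turn units [-0.     0.002 -0.009] -> yaw 3.75 ; shift in tool axes (after turn) [ 0.0009 -0.0007 -0.0674] (now) [ 0.0008 -0.0007 -0.0674]
[ 0.09072719 -0.05100214]
```

View pics/w22.png

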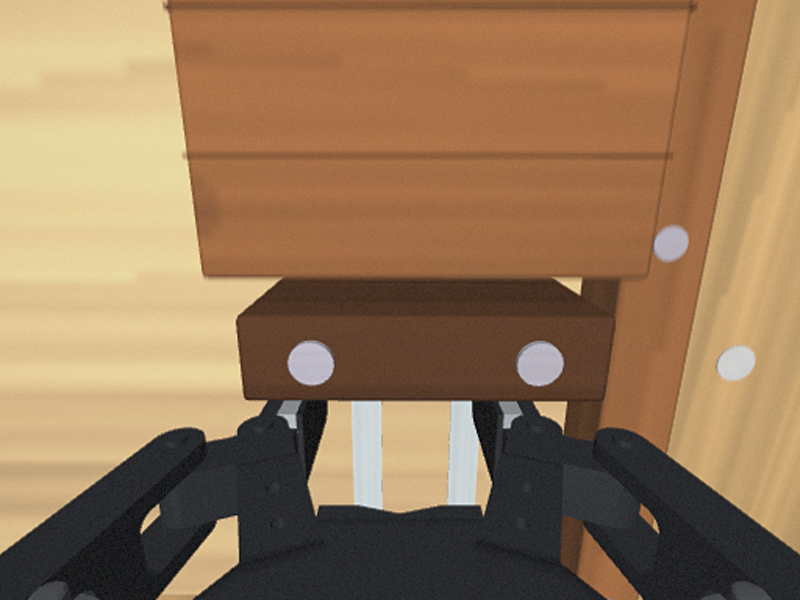

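Blank square, jaw about 15 mm short of it. Continue, slower.

Request:
send_rows --moves '[[[0,0,-0.006,0,0,0,0.4],[0,0,-0.005,0,0,0,0.4],[0,0,-0.005,0,0,0,0.4],[0,0,-0.005,0,0,0,0.4],[0,0,-0.005,0,0,0,0.4],[0,0,-0.005,0,0,0,0.4],[0,0,-0.005,0,0,0,0.4],[0,0,-0.005,0,0,0,0.4],[0,0,-0.005,0,0,0,0.4],[0,0,-0.005,0,0,0,0.4],[0,0,0,0,0,0,0.4]]]'

```text
time: 31.75
tool_pos: [0.6825, -0.0024, 0.0309]
ee_rot: [1.161, 1.239, -1.16]
force: [2.5, -2.4, -2.0]
gripper_width: 0.603
```

```bash
python3 - <<'E'
from h import *
p=jig(.09,.0164); plan(p[0],p[1],.03,3.75,False); print(tojig(get_obs()["tool_pos"])); snap("wrist","w23")
E
```

```text
t 31.75 pos [ 0.6825 -0.0024  0.0309] yaw(ty) 3.75 tilt tx [ 0.001 -0.    -1.   ] F [ 2.5 -2.4 -2. ] grip 0.603 j [-0.17  0.55  1.56  0.    1.03 -0.23]
turn units [ 0.     0.001 -0.007] -> yaw 3.75 ; shift in tool axes (after turn) [ 0.0009 -0.0007 -0.0167] (now) [ 0.0009 -0.0007 -0.0167]
[ 0.0906517  -0.00034331]
```

View pics/w23.png

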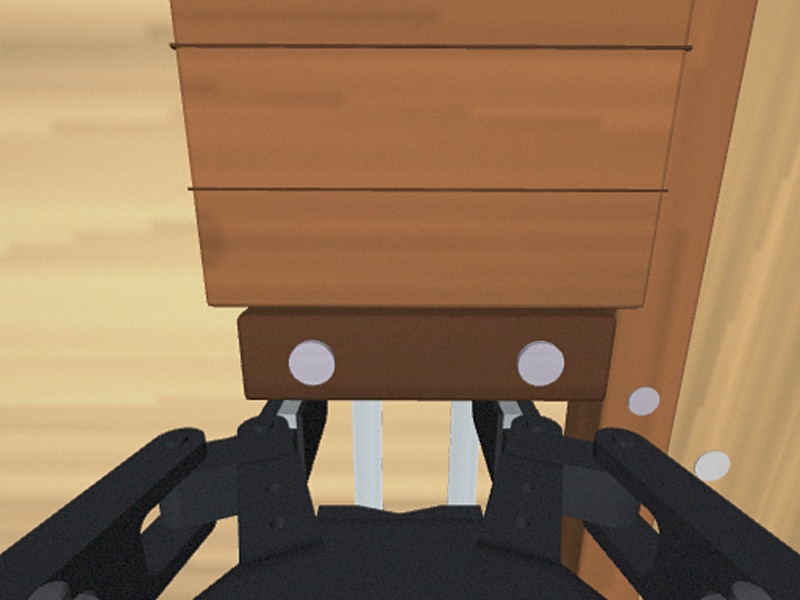

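Request:
send_rows --moves '[[[0,0,-0.004,0,0,0,0.4],[0,0,-0.004,0,0,0,0.4],[0,0,-0.003,0,0,0,0.4],[0,0,-0.002,0,0,0,0.4],[0,0,0,0,0,0,0.4]]]'

```text
time: 32.3
tool_pos: [0.6817, 0.0099, 0.031]
ee_rot: [1.161, 1.238, -1.161]
force: [2.7, -5.4, -2.2]
gripper_width: 0.601
```

Request:
send_rows --moves '[[[0,0,-0.002,0,0,0,0.4],[0,0,-0.002,0,0,0,0.4],[0,0,0,0,0,0,0.4]]]'

```text
time: 32.6
tool_pos: [0.6815, 0.0124, 0.031]
ee_rot: [1.16, 1.236, -1.162]
force: [3.1, -9.4, -2.0]
gripper_width: 0.603
```

Request:
send_rows --moves '[[[0,0,-0.0015,0,0,0,0.4],[0,0,-0.0015,0,0,0,0.4],[0,0,0,0,0,0,0.4],[0,0,0,0,0,0,0.4]]]'

```text
time: 33.0
tool_pos: [0.6815, 0.0124, 0.0311]
ee_rot: [1.157, 1.233, -1.165]
force: [3.1, -19.6, -2.3]
gripper_width: 0.6
```

```bash
python3 - <<'E'
from h import *
p=jig(.09,.0164); plan(p[0],p[1],.03,3.75,False); print(tojig(get_obs()["tool_pos"])); snap("wrist","w24")
E
```

```text
t 33.0 pos [0.6815 0.0124 0.0311] yaw(ty) 3.67 tilt tx [ 0.001 -0.007 -1.   ] F [  3.1 -19.6  -2.3] grip 0.6 j [-0.15  0.54  1.56 -0.01  1.03 -0.21]
turn units [-0.013  0.065 -0.005] -> yaw 3.75 ; shift in tool axes (after turn) [ 0.0011 -0.0006 -0.0019] (now) [ 0.0011 -0.0006 -0.0019]
[0.09063442 0.01454611]
```

View pics/w24.png

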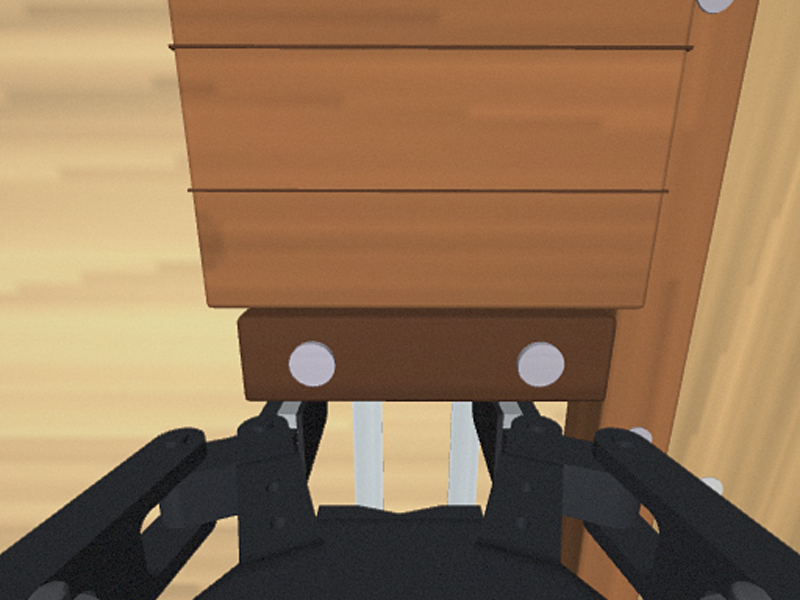

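Request:
send_rows --moves '[[[0,0,0.003,0,0,0,0.4],[0,0,0.008,0,0,0,0.4],[0,0,0.015,0,0,0,0.4],[-0.02,0,0.02,0,0,0,0.4],[-0.04,0,0.02,0,0,0,0.4],[-0.04,0,0.03,0,0,0,0.4],[-0.04,0,0.03,0,0,0,0.4],[0,0,0.04,0,0,0,0.4],[0,0,0.04,0,0,0,0.4],[0,0,0,0,0,0,0.4],[0,0,0,0,0,0,0.4]]]'

```text
time: 34.15
tool_pos: [0.6938, -0.1891, 0.1703]
ee_rot: [1.163, 1.24, -1.162]
force: [1.1, 0.2, -0.4]
gripper_width: 0.603
```

```bash
python3 - <<'E'
from h import *
print(get_obs()["tool_pos"])
for n,c in (("wrist","w25"),("top","t25"),("scene","s25")): snap(n,c)
im=cv2.imread("pics/t25_raw.png"); cv2.imwrite("pics/t25c.png",cv2.resize(im[105:205,185:330],None,fx=5,fy=5,interpolation=cv2.INTER_CUBIC))
E
```

```text
[ 0.69383322 -0.18909771  0.1702784 ]
```

View pics/w25.png

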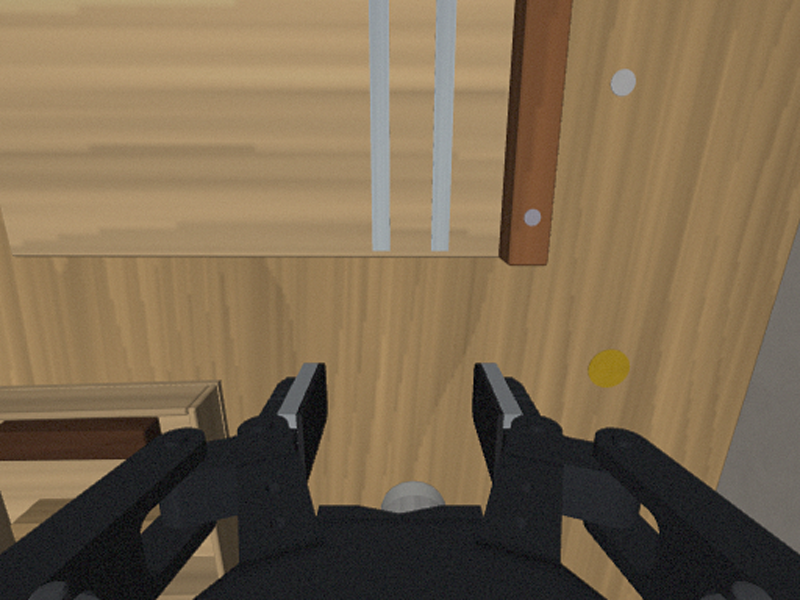

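View pics/t25c.png

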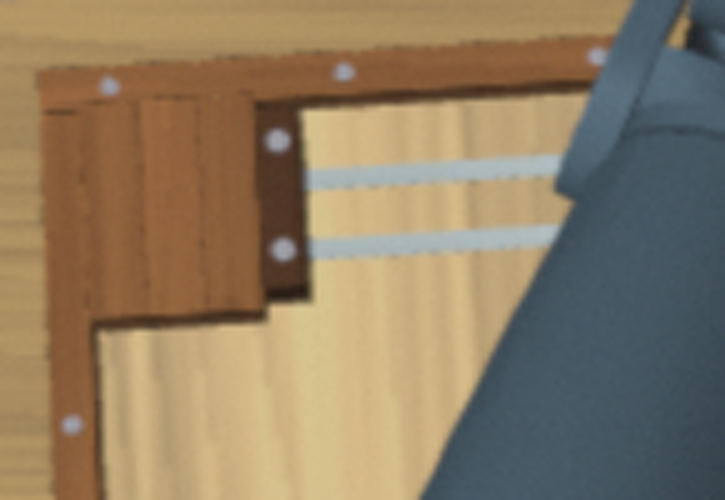

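View pics/s25.png

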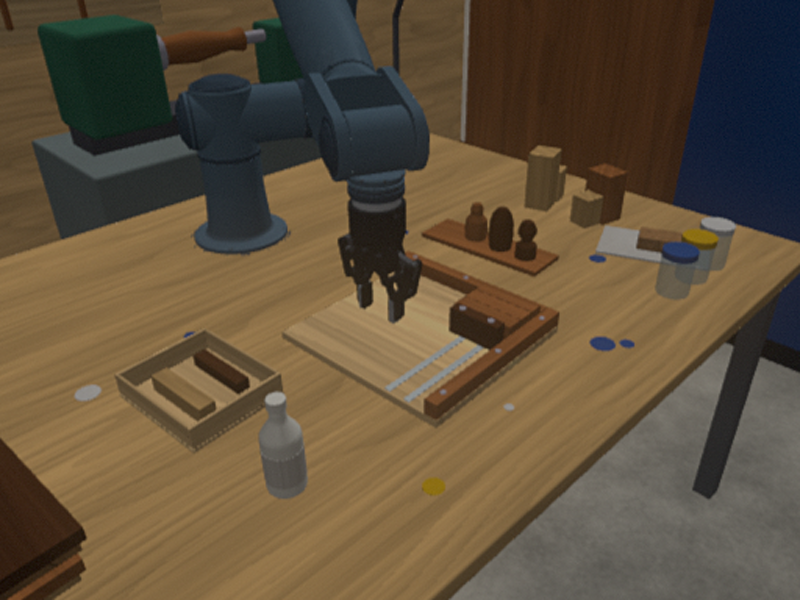

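Request:
send_rows --moves '[[[0,0,-0.04,0,0,0,0.4],[0,0,-0.04,0,0,0,0.4],[0,0,-0.04,0,0,0,0.4],[0,0,-0.04,0,0,0,0.4],[0,0,-0.03,0,0,0,0.4],[0,0,0,0,0,0,0.4],[0,0,0,0,0,0,0.4]]]'

```text
time: 35.0
tool_pos: [0.6817, 0.0027, 0.1708]
ee_rot: [1.159, 1.241, -1.159]
force: [0.7, 0.2, 0.3]
gripper_width: 0.599
```

```bash
python3 - <<'E'
from h import *
print(get_obs()["tool_pos"])
snap("wrist","w26")
E
```

```text
[0.68170896 0.00270312 0.17078957]
```

View pics/w26.png

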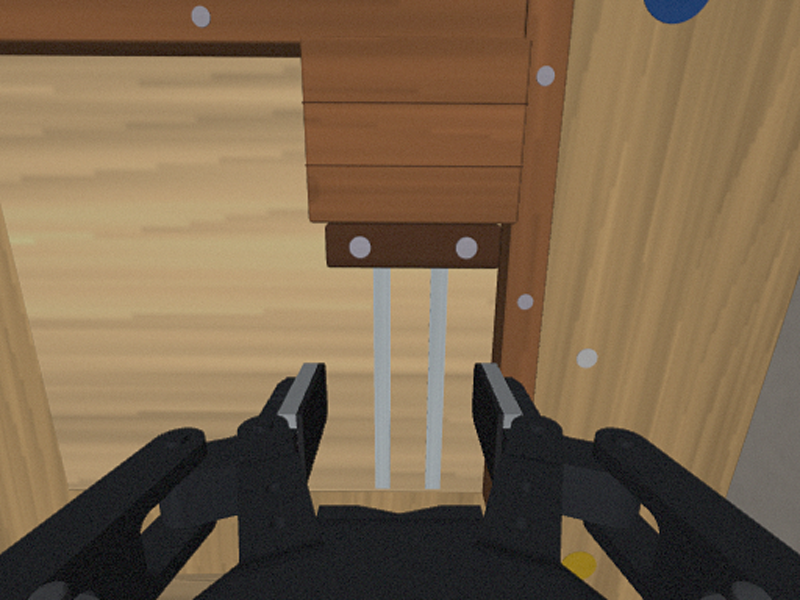

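```bash
python3 - <<'E'
import cv2
im=cv2.imread("pics/w26_raw.png"); c=im[0:180,180:380]; cv2.imwrite("pics/w26c.png",cv2.resize(cv2.convertScaleAbs(c,alpha=1.5),None,fx=4,fy=3.3333,interpolation=cv2.INTER_CUBIC)[:600])
E
```

```text
(no output)
```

View pics/w26c.png

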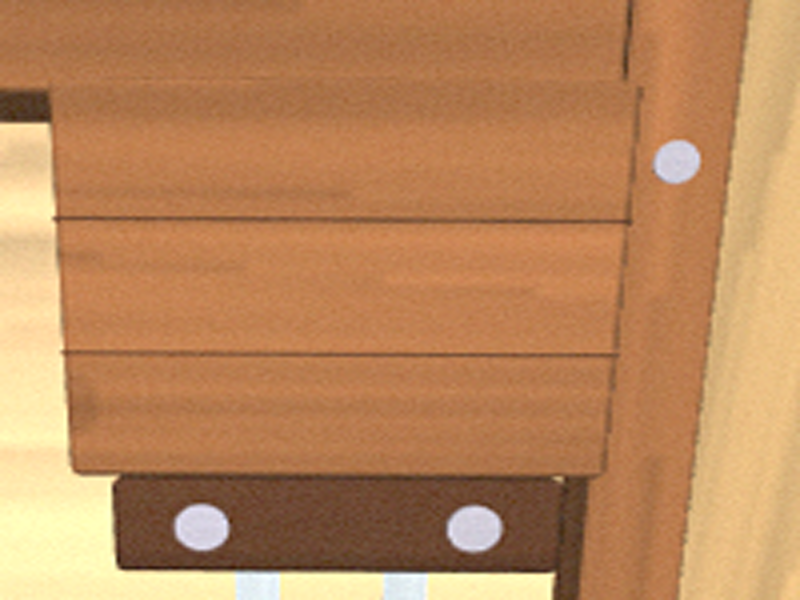

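```bash
python3 - <<'E'
from h import *
import pickle
m=pickle.load(open("pics/w26.pkl","rb"))
W=lambda a,b,z: tojig(ray(m,180+a/4,b/3.3333,z)).round(4)
print("blank NL,NR,FL,FR",W(73,471,.06),W(604,471,.06),W(50,86,.06),W(642,86,.06))
print("fence outer",W(748,0,.045),W(720,240,.045),W(695,470,.045),"joint",W(628,78,.045),W(632,10,.045))
print("jaw near",W(118,571,.065),W(557,571,.065),"far",W(115,477,.065),W(560,477,.065))
print("side fence inner top z.045",W(20,90,.045),"base line",W(20,122,.015))
for n,p in (("NL",(.035,.05)),("FR",(.155,.145)),("NR",(.155,.05))):
    q=proj(m,[*jig(*p),.06]); print(n,((q-[180,0])*[4,3.3333]).round())
E
```

```text
blank NL,NR,FL,FR [0.0377 0.0518] [0.1563 0.052 ] [0.0381 0.1433] [0.157  0.1436]
fence outer [0.1815 0.1667] [0.1814 0.1113] [0.1819 0.0509] joint [0.1579 0.1494] [0.1575 0.1645]
jaw near [0.0474 0.0256] [0.1464 0.0257] far [0.0478 0.0507] [0.1455 0.0509]
side fence inner top z.045 [0.0287 0.1464] base line [0.0214 0.1463]
NL [ 61. 478.]
FR [633.  79.]
NR [597. 479.]
```

```bash
python3 - <<'E'
from cell import *
print(get_obs()["time"],get_obs()["force"].round(1)); print(close_job())
E
```

```text
35.05 [ 0.9 -0.3  1. ]
the job is handed in; nothing more can be done
None
```

The job is done and was handed in at 35 s of the 72 s allowed. `close_job()` gives no verdict.

- **Figure:** it stands upright on the board between the two finished figures, which look unmoved in the last scene picture.
- **Offcut:** it lies flat in the free half of the scrap tray, beside the scrap stick. The glue bottle is still where it was.
- **Blank:** I pushed it with two open fingertips until it stood square against the back fence; the force rose to 18 N there. The jaw then slid it into the corner and stopped dead at about 20 N.
- **Last check, wrist view over the corner:** after allowing for a 1.5–2.5 mm offset between my jig frame and the fences:
  - the blank's centre is at about x 95, y 98 mm in the jig frame
  - its angle error is under 0.01 rad
  - the jaw travel is about 0.179 m, with no visible gap to the blank
- **Disagreement:** the blank's far edge measured about 3 mm short of the side fence. The measured width also came out at 92 mm instead of 95 mm, so I put this down to a misread edge. The jaw stop agrees with the blank being home.

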